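# Hook the second tie strap onto a casting mould and latch it tight

## Task

Finish clamping the two-part plaster mould the way its first, robot-side strap is already clamped: tilt the loose blue strap so that its oblong eye goes over the far-side T-headed stud, pull it back under the head and lay it level on its seat. Then swing the red lever over towards the strap so that the wire loop drops over the strap's turned-up end, and press the lever back flat until the strap is held tight. Leave the brown vase, the mug, the green jar and the rubbing stone where they are.

Things in the scene. Friction and masses are not known exactly. Their poses are not given: they have to be found in the camera images.
- mould: Fixed two-part mould: white plaster block between plywood end boards, 250 x 150 x 90 mm, pour hole in its top. Origin under its middle, on the bench; x from latch end to stud end (robot's right, within 0.35 rad), y away from the robot, z up. Strap lines along x at y = -48 mm (already fastened, fixed: shows the finished state) and y = +48 mm (open, to do).
- stud_top (a point): Centre of the top of the open line's T-headed stud, at x = 92, y = 48, z = 112 mm of the mould. Head 44 mm along x, 18 mm across, 5 mm thick, ends rounded, underside 12 mm above the strap's seat; round neck 12 mm in diameter.
- strap: Loose blue-painted steel tie strap, 140 mm long, 42 mm wide (24 mm at the keeper end), 4 mm thick, about 0.19 kg, lying flat, black grip up, on a 14 mm thick wooden ware board. Origin on its underside; x from the turned-up keeper end (x = -66 mm) to the eye end (x = +73 mm), z up. Level and pulled towards the latch, its nose bar bears on the stud's neck.
- strap_grip (a point): Middle of the strap's black grip, at x = -10, y = 0, z = 18 mm of the strap. The grip is 46 mm along x, 14 mm wide, flat-sided, from 4 to 31 mm above the strap's underside; pinch it across its width.
- strap_nose (a point): Inner edge of the nose bar, underside, at x = 62, y = 0, z = 0 mm of the strap. The bar (x = 62 to 73 mm) closes the oblong eye (x = 25 to 62 mm, 24 mm wide). The eye is shorter than the stud head: with the eye end some 35 degrees down, the bar passes down beyond the head's outer end and back under it to the neck; then the strap is lowered level.
- strap_keeper (a point): Foot of the keeper's front face on the strap's top, at x = -62, y = 0, z = 4 mm of the strap. The keeper is the strap's end turned up 12 mm high, 24 mm wide, leaning about 4 mm towards the eye at its top; the loop bar goes on its eye side.
- latch_lever (a joint): Red lever's angle: 0 = flat on the latch, pointing away from the stud (closed, past centre); 1.57 = upright; 2.1 = leaning over the strap against its stop (open). Starts 0.95 to 1.3. Friction 0.05 N m: it stays where left, or sinks very slowly if left lower; closing it against the loop's spring takes a few N at the tip, and past centre it stays flat.
- lever_pivot (a point): Lever's hinge axis (along the mould's y), at x = -52, y = 48, z = 105 mm in the mould frame.
- lever_tip (a point): Tip of the red lever, on its outer face (upper when flat; towards the stud when upright), 70 mm from the pivot. Lever 22 mm wide, 4 mm thick, outer face 5 mm from the line through the pivot, round end 73.5 mm from the pivot.
- loop_wire: Latch's steel wire loop, 34 mm wide, 42 mm long; origin at its free pivot on the lever, 18 mm from the lever's hinge. Starts folded back on the lever's outer face; falls forward by its weight once the lever passes upright. Lever at the open stop, strap home: lands about 15 mm on the eye side of the keeper. Stretches at 2.5 N/mm; hooked, lever flat, it pulls about 12 N.
- loop_bar (a point): Middle of the loop's cross bar, 6 mm thick.
- brown_vase: Brown vase, 116 mm across, 221 mm tall, standing on the 14 mm ware board; origin at the centre of its foot. It and the strap may have changed places.
- mug: White mug, 87 mm across, 64 mm tall; origin at its foot.
- stone: Grey rubbing stone, 32 x 75 x 22 mm; origin under its middle.
- strap_seat (a point): Where the strap's origin belongs when fastened, at x = 36, y = 48, z = 95 mm of the mould, both x axes the same way. The strap lies on 5 mm steel pads on the plaster (z = 90): the stud's foot, 20 mm along x, 44 mm across, and the latch base, x = -76 to +8 mm.
- green_jar: Small green lidded jar, 37 mm across, 47 mm tall; origin at its foot.

How it is judged (in metres and radians):
On the way, in this order (a step that is already met when the one before it is completed fails the run):
1. the strap lies level with its nose bar under the head of the open stud (x of strap_nose in the frame of mould between 0.094 and 0.11 m and y of strap_nose in the frame of mould between 0.042 and 0.054 m and z of strap_nose in the frame of mould between 0.09 and 0.102 m and angle between strap's own z axis and vertical below 0.1 rad and angle between the x axis of strap and the x axis of mould, either way round below 0.12 rad), for 0.2 s.
2. the loop bar lies on the strap on the eye side of the keeper, with the strap still under the head (all of step 1 and x of loop_bar in the frame of strap between -0.062 and -0.03 m and z of loop_bar in the frame of strap below 0.011 m and y of loop_bar in the frame of strap between -0.012 and 0.012 m), for 0.1 s.
3. the lever is flat and the loop pulls the strap tight (value of joint latch_lever below 0.08 rad and contact force between loop_wire and strap above 4 N), for 0.2 s.
At the end, for the whole second after the job is handed in: Strap level (0.06 rad) on its seat in line with the mould (0.12 rad), nose bar under the stud head and within 4 mm of the neck, loop bar on the eye side of the keeper, lever flat (under 0.08 rad), loop pulling the strap with over 4 N, strap at rest (all of step 3 and x of strap_nose in the frame of mould between 0.095 and 0.102 m and y of strap_nose in the frame of mould between 0.042 and 0.054 m and z of strap_nose in the frame of mould between 0.091 and 0.1 m and angle between strap's own z axis and vertical below 0.06 rad and angle between the x axis of strap and the x axis of mould, either way round below 0.12 rad and x of loop_bar in the frame of strap between -0.062 and -0.03 m and z of loop_bar in the frame of strap below 0.011 m and y of loop_bar in the frame of strap between -0.012 and 0.012 m and linear speed of strap below 0.02 m/s); the robot touches nothing.
It fails at once if the vase is moved more than 30 mm or tipped more than 0.35 rad (distance of brown_vase from where it was at the start of the episode above 0.03 m or angle between brown_vase's own z axis and vertical above 0.35 rad).
It fails at once if the mug, the green jar or the rubbing stone is moved more than 30 mm (distance of any of mug, green_jar, stone from where it was at the start of the episode above 0.03 m).
It also fails if it takes over 69 s, if anything falls off the work surface, if the arm or the gripper's body presses on something with over 40 N, if the wrist force passes 120 N, or if a joint passes its speed limit or range.

## Robot

A 6-joint arm with a two-finger parallel gripper is mounted at the origin on the work surface; the furniture and walls round the work are solid. World frame = base frame: x ahead of the robot, y to its left, z up, the work surface at z = 0. Lengths are in mm, angles in degrees, forces in N, time in s.
With the tool pointing down it reaches from about 350 to 850 mm from the base axis. Payload 8.1 kg.
Tool frame: the origin (TCP) lies at the very end of the fingers, on their centre line; the grasp point (between the pads) lies r.tcp_to_grasp behind it (r.tcp_to_grasp is the distance from the TCP to the grasp point, in mm); z points along the fingers, y is the line along which they close (so a half turn about z gives the same grasp; the last joint's range is limited). The gripper opens to 85 mm and grips with 20 to 120 N. Pads are 22 mm wide; open, the fingers measure 114 mm over their backs; the gripper's body (76 mm by 85 mm) begins 54 mm behind the grasp point. The pads swing forward as they close: fully open they stand 13 mm farther back than shut.
Start: joints at [-68.606, 7.471, 85.268, -0, 87.261, -4.893], TCP at [265.743, -537.946, 231.292] pointing down, gripper open.
Joint ranges: [-169.43, 169.43], [-51.17, 129.36], [1.28, 143.12], [-76.62, 256.62], [0, 156.53], [-152.29, 152.29]. Speed limits (degrees/s): [136.94, 136.94, 159.86, 180, 180, 180].

## Interface

Orientations are given as [roll, pitch, yaw] about the fixed x, y, z axes, in that order (R = Rz(yaw) Ry(pitch) Rx(roll)).
In Python, from bench import sense, viewer, order, r gives the robot as it stands.
- The arm moves only by the tool carry_out, never from a script. Its argument "increments" is one flat list of numbers, 7 for each row, row after row: the shift along the tool's x, y, z as a fraction of full scale, then the turn, a rotation vector about the tool's x, y, z as a fraction of full scale, then the opening, from -1 (shut) to 1 (fully open). A call has exactly 10 rows; each row is the pose to reach, as a shift and turn from the pose commanded when the call began, along the tool's axes at that moment, turning the shorter way round; what a row does not reach only later rows make up. Full scale, the value 1, is 400 mm for a shift and 2 pi rad for a turn. A row lasts 1/8 s, in which the tool goes at most 62.5 mm and 10.7 degrees, less where a joint would pass 70% of its speed; a pose out of reach is approached as far as the arm can. A call with a number of a shift or a turn outside -1 to 1 is refused whole. A call with a gripper value outside its range is refused whole. The fingers move at their own pace and stop on an object; "force" is the grip in N (left out, the last holds). Time passes only in rows, so rows that repeat a pose let the fingers close, or fill a call up. It gives the time, the measured TCP pose, the force, the opening and the grip force at its end, in the units of the state.
- sense(): the state, without advancing time (a new reading comes with each control period).
- viewer.snapshot(name): name is "scene" or "top" or "wrist"; returns the picture (384x512x3 uint8, red, green, blue); there is no depth.
- viewer.get_calibration(name): a dict with "fx", "fy", "cx", "cy" (pixels), "R" (3x3) and "t" (3): a world point X has camera coordinates R X + t. Camera axes: x right, y down, z forward; pixel columns grow to the right and rows downward; lengths in mm; the calibration is good to about 2 mm. The wrist camera is an equidistant fisheye: a pixel r from the principal point sees the ray r / f radians off the axis. A picture is of the moment at which its call begins: read the wrist's pose just before it. get_calibration takes no time and is no camera call; for the wrist camera it gives the pose at the moment of the call.
- order.hand_in(): hands the job in; it is judged then, once.
The state is a dict: "time": time; "joint_pos": joint angles; "qd": joint speeds; "joint_efforts": joint torques, N m; "tool_pos": TCP position; "tcp_rot": TCP orientation; "ft_force": force on the tool from outside, world axes, zero at the start; "wrist_torque": the same for the moment, N m; "finger_gap": finger opening in mm; "grip_force": force on a finger pad.
Only numpy, scipy, OpenCV 4.12 (cv2) and the standard library are available. Lean on these libraries where they do the work, as an engineer would, in place of code of your own. Each camera call takes 0.05 s, during which the arm holds its last target. There are 200 camera calls.

## Working session

There is one attempt and no reset: what is moved stays moved. The work goes in short steps, Python scripts to look and compute and a tool call to move; the robot and the scene stay as the last step left them, time stands still between calls to the robot, and variables do not carry over. Pictures are saved under pics/ and viewed, at most 10 in all, crops included, and the job is handed in when it is done.

Besides the shell and the picture viewer there is one more tool, called after ">>>" as name(argument=value, ...) on one line, values as JSON. carry_out: Moves the arm, as the interface text tells. Its arguments: {"type":"object","properties":{"increments":{"type":"array"},"force":{"type":"number"}},"required":["increments"]}

```bash
ls; mkdir -p pics; python3 - <<'E'
from bench import sense, viewer, order, r
import cv2,numpy as np
s=sense();print(s,r.tcp_to_grasp)
a=viewer.snapshot("scene");b=viewer.snapshot("top")
np.save("a.npy",a);np.save("b.npy",b)
for n in("scene","top"):print(viewer.get_calibration(n))
cv2.imwrite("pics/scene.png",cv2.resize(a[:,:,::-1],(800,600)))
cv2.imwrite("pics/top.png",cv2.resize(b[:,:,::-1],(800,600)))
E
```

```text
pics
{'time': 0.0, 'joint_pos': array([-6.86054308e+01,  7.51685584e+00,  8.53315311e+01, -1.44739657e-03,
        8.72601321e+01, -4.89206478e+00]), 'qd': array([-0.01817741, -0.02502173, -0.00544217, -0.02403247, -0.04229412,
        0.02704062]), 'joint_efforts': array([-2.36308770e-04, -5.69393599e+01, -5.00557995e+01, -2.39529118e-04,
        1.44996378e-02,  6.17569782e-06]), 'tool_pos': array([ 265.53288816, -537.4191053 ,  230.20462149]), 'tcp_rot': array([-1.79891753e+02, -7.81404229e-03,  2.62866972e+01]), 'ft_force': array([ 0.26145412, -0.59192403, -0.66287061]), 'wrist_torque': array([-0.05281884, -0.0588004 , -0.00783567]), 'grip_force': 0.0, 'finger_gap': 85.488273741242} 18.700000000000003
{'fx': 499.73045957646036, 'fy': 499.73045957646036, 'cx': 257.9437596007362, 'cy': 203.87170844093401, 'R': array([[-0.81844475, -0.57456611, -0.00468741],
       [-0.42693651,  0.61357196, -0.66427003],
       [ 0.38454311, -0.54166709, -0.747478  ]]), 't': array([ 398.37242081,  298.66870344, 1478.56272262])}
{'fx': 376.71100060157084, 'fy': 376.71100060157084, 'cx': 258.9659754340285, 'cy': 189.37131058487623, 'R': array([[ 0.02676628, -0.99937129,  0.02325056],
       [-0.99759188, -0.02819291, -0.06336882],
       [ 0.06398448, -0.02149843, -0.9977193 ]]), 't': array([ -35.81874944,  483.52827774, 1478.36345442])}
```

View pics/scene.png

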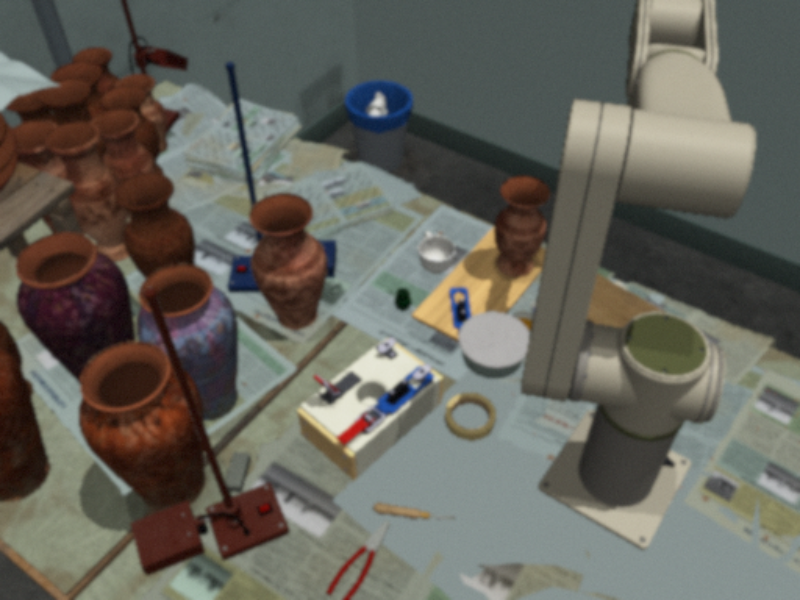

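View pics/top.png

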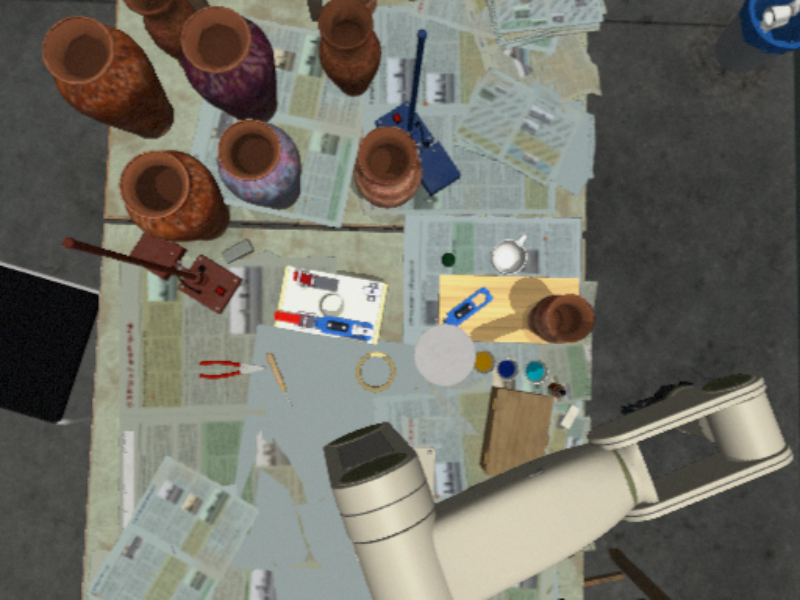

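The top view shows the mould at (275–388, 265–343) with its far line open: lever at left, stud at (372,290). The strap is at (445,322)–(492,290), eye end to the upper right, with the vase to its right on the board.

```bash
python3 - <<'E'
import cv2,numpy as np
b=np.load("b.npy")[:,:,::-1]
c=b[165:225,170:330]
cv2.imwrite("pics/top2.png",cv2.resize(c,None,fx=5,fy=5,interpolation=cv2.INTER_CUBIC))
E
```

```text
(no output)
```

View pics/top2.png

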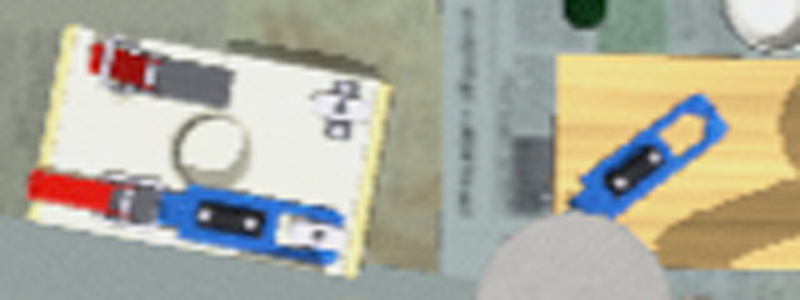

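The crop shows the strap's grip at about (635,168), the eye to the upper right, and the fixed strap line running at a slight yaw. The open stud is at (338,108) and the open lever at (125,65).

```bash
cat > h.py <<'E'
import numpy as np,cv2
from bench import sense, viewer, order, r
from scipy.spatial.transform import Rotation as Ro
def ray(c,uv,wrist=False):
    d=np.array([(uv[0]-c["cx"])/c["fx"],(uv[1]-c["cy"])/c["fy"],1.])
    if wrist:
        q=d[:2];th=np.hypot(*q);d=np.r_[q/max(th,1e-9)*np.sin(th),np.cos(th)]
    R=np.array(c["R"]);t=np.array(c["t"]);return -R.T@t,R.T@d
def onz(c,uv,z,w=False):
    o,d=ray(c,uv,w);return o+d*(z-o[2])/d[2]
def proj(c,X,w=False):
    p=np.array(c["R"])@np.array(X,float)+c["t"]
    if w:
        q=p[:2];n=np.hypot(*q);th=np.arctan2(n,p[2]);p=np.r_[q/n*th,1]
    return np.array([c["fx"]*p[0]/p[2]+c["cx"],c["fy"]*p[1]/p[2]+c["cy"]])
def masks(im):
    h=cv2.cvtColor(im,cv2.COLOR_RGB2HSV);H,S,V=[h[:,:,i].astype(int) for i in range(3)]
    return dict(blue=(H>100)&(H<120)&(S>130)&(V>90),red=((H<6)|(H>174))&(S>150)&(V>80),black=(V<60)&(S<130),white=(S<40)&(V>190))
def comps(m,amin=8):
    n,l,st,ce=cv2.connectedComponentsWithStats(m.astype(np.uint8))
    return [(st[i].tolist(),ce[i].round(2).tolist(),l==i) for i in range(1,n) if st[i][4]>=amin]
def axis(m):
    y,x=np.nonzero(m);return cv2.minAreaRect(np.c_[x,y].astype(np.float32))
E
python3 - <<'E'
from h import *
b=np.load("b.npy");c=viewer.get_calibration("top")
m=masks(b)
for k in m:
    for st,ce,_ in comps(m[k]):
        if 165<=ce[1]<=230 and 170<ce[0]<340: print(k,st,ce)
def P(u,v,z): return onz(c,(170+u/5-.4,165+v/5-.4),z).round(1)
print("corners",[P(*q,90) for q in((70,25),(392,82),(352,278),(28,212))])
print("stud",P(338,108,112),"lever",P(95,58,170), "grip",P(635,168,45),"eye tip",P(715,112,18),"keeper",P(585,200,18))
print("disc",P(570,300,0),P(570,300,100))
print("neargrip",P(230,218,126))
E
```

```text
blue [284, 184, 31, 24, 195] [298.25, 197.06]
blue [202, 202, 36, 16, 220] [217.67, 208.89]
red [188, 174, 3, 5, 8] [188.88, 176.12]
red [192, 175, 7, 7, 37] [195.32, 178.11]
red [176, 199, 17, 9, 91] [183.77, 202.77]
black [291, 195, 10, 9, 26] [296.15, 198.42]
black [212, 206, 11, 5, 32] [215.94, 207.97]
white [180, 170, 66, 50, 1363] [214.78, 191.59]
white [177, 206, 41, 10, 114] [193.23, 210.32]
white [287, 209, 6, 11, 19] [289.26, 213.26]
white [275, 210, 6, 6, 12] [277.5, 212.58]
corners [array([546.1, 264.7,  90. ]), array([510. ,  21.3,  90. ]), array([361.9,  47. ,  90. ]), array([404.7, 290.4,  90. ])]
stud [487.7  60.6 112. ] lever [514.2 231.7 170. ] grip [ 452.2 -169.2   45. ] eye tip [ 499.7 -235.4   18. ] keeper [ 426.9 -133.4   18. ]
disc [ 347.3 -124.9    0. ] [ 350.1 -116.   100. ]
neargrip [403.9 136.4 126. ]
```

```bash
cat >> h.py <<'E'
import json
def pose(x,y,z,rpy): return np.r_[x,y,z],Ro.from_euler("xyz",rpy,degrees=True)
def getcmd():
    try: d=json.load(open("cmd.json"))
    except Exception: return pose(265.743,-537.946,231.292,[180,0,26.287])
    return np.array(d["p"]),Ro.from_quat(d["q"])
def plan(targets,cur=None):
    """targets: list of (p,Ro,opening,nrows). prints rounded rows, stores end pose"""
    p0,R0=cur or getcmd();n=0
    for p,R,o,k in targets:
        v=np.r_[R0.inv().apply(np.array(p)-p0)/400,(R0.inv()*R).as_rotvec()/(2*np.pi)].round(4)
        print("x%d:"%k,", ".join("%g"%a for a in v)+", %g"%o);n+=k
    pe=p0+R0.apply(v[:3]*400);Re=R0*Ro.from_rotvec(v[3:]*2*np.pi)
    json.dump(dict(p=pe.tolist(),q=Re.as_quat().tolist()),open("cmd.json","w"));print("rows",n)
E
python3 - <<'E'
from h import *
s=sense();c=viewer.get_calibration("wrist");R=np.array(c["R"]);o=-R.T@c["t"]
T=Ro.from_euler("xyz",s["tcp_rot"],degrees=True)
print(c["fx"],c["cx"],c["cy"],"cam in tool",T.inv().apply(o-s["tool_pos"]).round(1),"axes",(T.inv().as_matrix()@R.T).round(3))
c=viewer.get_calibration("top");print("vase top",onz(c,(560/1.5625,318/1.5625),235),onz(c,(555/1.5625,335/1.5625),14))
p,R0=getcmd()
down=lambda y:Ro.from_euler("xyz",[180,0,y],degrees=True)
plan([(p+[0,0,170],R0,0,3),((452,-150,330),down(125.6),0,7)])
E
```

```text
297.3186396354542 254.8202984465331 189.28518927415962 cam in tool [  83.7   -0.4 -142.2] axes [[-0.001 -0.946 -0.323]
 [ 1.    -0.001 -0.   ]
 [-0.    -0.323  0.946]]
vase top [ 431.68736507 -356.67018834  235.        ] [ 395.53655146 -407.96062226   14.        ]
x3: 0, 0, -0.425, 0, 0, 0, 0
x7: 0.847, -0.6634, -0.2468, -0, 0, -0.2759, 0
rows 10
```

>>> carry_out(increments=[0, 0, -0.425, 0, 0, -0.2759, 0, 0, 0, -0.425, 0, 0, -0.2759, 0, 0, 0, -0.425, 0, 0, -0.2759, 0, 0.847, -0.6634, -0.2468, 0, 0, -0.2759, 0, 0.847, -0.6634, -0.2468, 0, 0, -0.2759, 0, 0.847, -0.6634, -0.2468, 0, 0, -0.2759, 0, 0.847, -0.6634, -0.2468, 0, 0, -0.2759, 0, 0.847, -0.6634, -0.2468, 0, 0, -0.2759, 0, 0.847, -0.6634, -0.2468, 0, 0, -0.2759, 0, 0.847, -0.6634, -0.2468, 0, 0, -0.2759, 0])

```text
time: 1.35
tool_pos: [452.3, -148.0, 329.4]
tcp_rot: [-180.0, -0.0, 125.8]
ft_force: [1.1, -0.7, -0.3]
finger_gap: 42.5
grip_force: 0.0
```

```bash
python3 - <<'E'
from h import *
s=sense();c=viewer.get_calibration("wrist");w=viewer.snapshot("wrist")
np.save("w1.npy",w);json.dump({k:np.array(v).tolist() for k,v in c.items()},open("w1.json","w"))
print(s["tool_pos"],s["tcp_rot"],s["time"])
b=viewer.snapshot("top");np.save("b2.npy",b)
cv2.imwrite("pics/w1.png",cv2.resize(w[:,:,::-1],(800,600),interpolation=cv2.INTER_CUBIC))
E
```

```text
[ 452.32242064 -147.97086162  329.38986378] [-1.79996786e+02 -9.04255736e-03  1.25816432e+02] 1.35
```

View pics/w1.png

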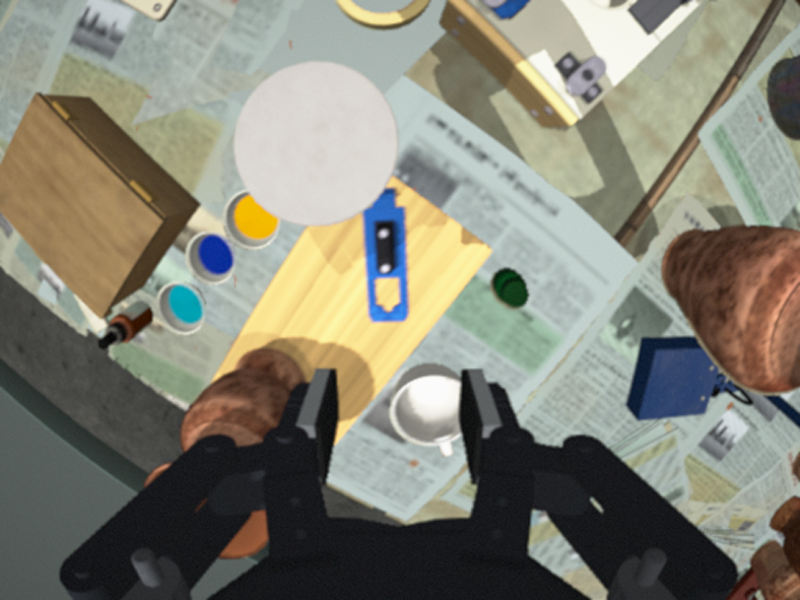

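The wrist view shows the strap at (363–408, 190–320), its grip at (385,247) and its eye at (388,293), with the round disc next to the keeper end.

```bash
python3 - <<'E'
from h import *
w=np.load("w1.npy");c=json.load(open("w1.json"))
m=masks(w)
def meas(cs,m,c,wr,win):
    bl=max([q for q in comps(m["blue"]) if win(q[1])],key=lambda q:q[0][4]);print(bl[:2])
    # silhouette incl grip/eye: rays of blue pixels on plane z=18
    ys,xs=np.nonzero(bl[2]);P=np.array([onz(c,(x,y),18,wr)[:2] for x,y in zip(xs,ys)],np.float32)
    print("rect z18",cv2.minAreaRect(P))
    for q in comps(m["black"]):
        if win(q[1]): print("black",q[:2],onz(c,q[1],45,wr).round(1),onz(c,q[1],40,wr).round(1))
    return P
P=meas(0,m,c,True,lambda e:225<e[0]<275 and 110<e[1]<215)
# crop for dots: white px in grip
h=cv2.cvtColor(w,cv2.COLOR_RGB2HSV).astype(int)
for q in comps((h[:,:,2]>130)&(h[:,:,1]<90),2):
    if 235<q[1][0]<256 and 140<q[1][1]<178: print("dot",q[:2],onz(c,q[1],45,True).round(1))
b=np.load("b2.npy");ct=viewer.get_calibration("top");mb=masks(b)
meas(0,mb,ct,False,lambda e:280<e[0]<320 and 180<e[1]<215)
E
```

```text
([233, 121, 27, 84, 1092], [246.45, 161.49])
rect z18 ((459.34429931640625, -179.15390014648438), (37.849082946777344, 135.49472045898438), 37.97149658203125)
black ([241, 142, 11, 29, 209], [246.58, 156.49]) [ 449.3 -163.8   45. ] [ 449.9 -164.7   40. ]
dot ([243, 147, 5, 5, 23], [245.0, 149.0]) [ 441. -156.   45.]
dot ([243, 169, 7, 6, 32], [245.94, 171.56]) [ 461.9 -183.    45. ]
([291, 202, 8, 6, 24], [294.04, 204.58])
rect z18 ((428.67974853515625, -162.81158447265625), (11.843718528747559, 31.814971923828125), 38.209354400634766)
black ([307, 207, 7, 6, 21], [310.29, 209.1]) [ 411.3 -223.4   45. ] [ 411.3 -224.2   40. ]
```

```bash
python3 - <<'E'
from h import *
s=sense();print(s["tool_pos"],s["tcp_rot"])
ct=viewer.get_calibration("top");cw=json.load(open("w1.json"))
o1,d1=ray(ct,(284-.4,225-.4));o2,d2=ray(cw,(316/1.5625,143/1.5625),True)
k=np.linalg.lstsq(np.c_[d1,-d2],o2-o1,rcond=None)[0];print("disc",o1+k[0]*d1,o2+k[1]*d2)
down=lambda y:Ro.from_euler("xyz",[180,0,y],degrees=True)
plan([((451.3,-169,100),down(127.9),0,5),((451.3,-169,22),down(127.9),0,5)])
E
```

```text
[ 453.08994973 -144.55629811  328.31335697] [179.97296824  -0.19366855 126.07036902]
disc [ 350.03672556 -116.03408288   99.32715509] [ 350.12293151 -117.02728651   99.41347413]
x5: -0.0376, -0.0291, 0.575, -0, 0, -0.0064, 0
x5: -0.0376, -0.0291, 0.77, -0, 0, -0.0064, 0
rows 10
```

```bash
rm -f cmd.json; python3 - <<'E'
from h import *
down=lambda y:Ro.from_euler("xyz",[180,0,y],degrees=True)
p0,R0=pose(265.743,-537.946,231.292,[180,0,26.287])
v=np.array([0.847,-0.6634,-0.2468,0,0,-0.2759]);cur=(p0+R0.apply(v[:3]*400),R0*Ro.from_rotvec(v[3:]*2*np.pi));print(cur[0])
plan([((456.2,-175.3,110),down(127.9),-.1,4),((456.2,-175.3,50),down(127.9),-.1,3),((456.2,-175.3,50),down(127.9),-.1,3)],cur)
E
```

```text
[ 451.98726198 -149.98408888  330.012     ]
x4: -0.0576, -0.0283, 0.55, -0, 0, -0.0064, -0.1
x3: -0.0576, -0.0283, 0.7, -0, 0, -0.0064, -0.1
x3: -0.0576, -0.0283, 0.7, -0, 0, -0.0064, -0.1
rows 10
```

>>> carry_out(increments=[-0.0576, -0.0283, 0.55, 0, 0, -0.0064, -0.1, -0.0576, -0.0283, 0.55, 0, 0, -0.0064, -0.1, -0.0576, -0.0283, 0.55, 0, 0, -0.0064, -0.1, -0.0576, -0.0283, 0.55, 0, 0, -0.0064, -0.1, -0.0576, -0.0283, 0.7, 0, 0, -0.0064, -0.1, -0.0576, -0.0283, 0.7, 0, 0, -0.0064, -0.1, -0.0576, -0.0283, 0.7, 0, 0, -0.0064, -0.1, -0.0576, -0.0283, 0.7, 0, 0, -0.0064, -0.1, -0.0576, -0.0283, 0.7, 0, 0, -0.0064, -0.1, -0.0576, -0.0283, 0.7, 0, 0, -0.0064, -0.1])

```text
time: 2.7
tool_pos: [456.9, -175.6, 51.1]
tcp_rot: [180.0, 0.1, 127.9]
ft_force: [-0.1, 0.1, 0.9]
finger_gap: 38.3
grip_force: 0.0
```

```bash
python3 - <<'E'
from h import *
s=sense();c=viewer.get_calibration("wrist");w=viewer.snapshot("wrist");print(s["tool_pos"],s["tcp_rot"],s["qd"].round(2))
np.save("w2.npy",w)
m=masks(w)
h=cv2.cvtColor(w,cv2.COLOR_RGB2HSV).astype(int)
T=Ro.from_euler("xyz",s["tcp_rot"],degrees=True)
for x in(-33,-10,13): 
  X=np.array([451.3,-169,45])+ (x+10)*np.array([.614,-.789,0]);print("expect",x,proj(c,X,True).round(1))
for k,z in(("blue",18),):
    for q in comps(m[k],60):
        ys,xs=np.nonzero(q[2]);P=np.array([onz(c,(x,y),z,True)[:2] for x,y in zip(xs,ys)],np.float32);print(q[:2],cv2.minAreaRect(P))
for q in comps((h[:,:,2]>130)&(h[:,:,1]<90),5):
    if 225<q[1][0]<285 and q[0][4]<300: print("dot",q[:2],onz(c,q[1],45,True).round(1))
cv2.imwrite("pics/w2.png",cv2.resize(w[:,:,::-1],(800,600),interpolation=cv2.INTER_CUBIC))
E
```

```text
[ 456.9448157  -175.62417936   51.14690395] [1.79952362e+02 1.01235764e-01 1.27923388e+02] [ 0.03  0.42  0.54 -0.03 -0.07  0.07]
expect -33 [253.  191.3]
expect -10 [253.1 230.3]
expect 13 [253.2 264.7]
([218, 124, 67, 185, 6193], [251.92, 215.36]) ((458.03466796875, -180.53060913085938), (40.83592224121094, 137.50343322753906), 37.71060562133789)
([14, 186, 30, 47, 840], [28.0, 209.63]) ((309.01123046875, -283.1294860839844), (27.370012283325195, 41.694236755371094), 57.246238708496094)
dot ([271, 135, 2, 5, 5], [271.4, 137.0]) [ 426.8 -122.3   45. ]
dot ([284, 155, 2, 33, 33], [284.3, 171.0]) [ 443.2 -132.1   45. ]
dot ([284, 189, 1, 7, 7], [284.0, 192.0]) [ 450.4 -141.1   45. ]
dot ([243, 198, 14, 13, 137], [249.84, 204.36]) [ 440.4 -157.8   45. ]
dot ([279, 249, 3, 40, 41], [280.37, 268.9]) [ 480.2 -179.7   45. ]
dot ([246, 255, 10, 8, 65], [250.43, 258.37]) [ 461.4 -184.6   45. ]
dot ([235, 258, 4, 2, 6], [236.17, 258.33]) [ 454.8 -189.7   45. ]
dot ([263, 258, 6, 31, 39], [267.28, 270.03]) [ 474.4 -185.    45. ]
dot ([221, 265, 59, 46, 141], [244.1, 298.85]) [ 477.1 -211.7   45. ]
dot ([234, 269, 1, 5, 5], [234.0, 271.0]) [ 459.2 -197.9   45. ]
```

View pics/w2.png

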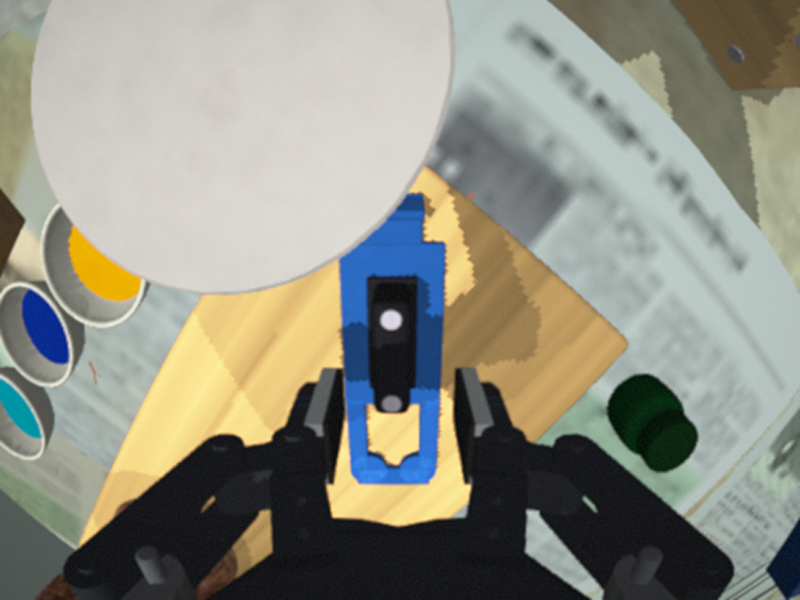

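The strap is centred between the fingers. Its grip runs (370–415, 277–410), and the disc edge lies clear of the grip.

```bash
python3 - <<'E'
from h import *
down=lambda y:Ro.from_euler("xyz",[180,0,y],degrees=True)
plan([((455.5,-176.3,22),down(127.8),-.1,4),((455.5,-176.3,22),down(127.8),-1,6)])
E
```

```text
x4: -0.0009, -0.0029, 0.07, -0, 0, 0.0003, -0.1
x6: -0.0009, -0.0029, 0.07, -0, 0, 0.0003, -1
rows 10
```

>>> carry_out(increments=[-0.0009, -0.0029, 0.07, 0, 0, 0.0003, -0.1, -0.0009, -0.0029, 0.07, 0, 0, 0.0003, -0.1, -0.0009, -0.0029, 0.07, 0, 0, 0.0003, -0.1, -0.0009, -0.0029, 0.07, 0, 0, 0.0003, -0.1, -0.0009, -0.0029, 0.07, 0, 0, 0.0003, -1, -0.0009, -0.0029, 0.07, 0, 0, 0.0003, -1, -0.0009, -0.0029, 0.07, 0, 0, 0.0003, -1, -0.0009, -0.0029, 0.07, 0, 0, 0.0003, -1, -0.0009, -0.0029, 0.07, 0, 0, 0.0003, -1, -0.0009, -0.0029, 0.07, 0, 0, 0.0003, -1], force=80)

```text
time: 4.0
tool_pos: [456.2, -176.6, 22.9]
tcp_rot: [180.0, 0.1, 127.8]
ft_force: [-1.2, 0.4, 6.3]
finger_gap: 12.2
grip_force: 79.4
```

```bash
python3 - <<'E'
from h import *
down=lambda y:Ro.from_euler("xyz",[180,0,y],degrees=True)
plan([((455.5,-176.3,140),down(127.8),-1,2),((481,-1.4,260),down(81.6),-1,8)])
E
```

```text
x2: 0, -0, -0.295, -0, 0, 0, -1
x8: 0.3064, 0.3184, -0.595, -0, 0, 0.1284, -1
rows 10
```

>>> carry_out(increments=[0, 0, -0.295, 0, 0, 0, -1, 0, 0, -0.295, 0, 0, 0, -1, 0.3064, 0.3184, -0.595, 0, 0, 0.1284, -1, 0.3064, 0.3184, -0.595, 0, 0, 0.1284, -1, 0.3064, 0.3184, -0.595, 0, 0, 0.1284, -1, 0.3064, 0.3184, -0.595, 0, 0, 0.1284, -1, 0.3064, 0.3184, -0.595, 0, 0, 0.1284, -1, 0.3064, 0.3184, -0.595, 0, 0, 0.1284, -1, 0.3064, 0.3184, -0.595, 0, 0, 0.1284, -1, 0.3064, 0.3184, -0.595, 0, 0, 0.1284, -1])

```text
time: 5.25
tool_pos: [480.7, -1.8, 259.4]
tcp_rot: [-179.9, 0.0, 81.6]
ft_force: [-0.1, 0.5, -2.0]
finger_gap: 12.2
grip_force: 79.3
```

```bash
python3 - <<'E'
from h import *
s=sense();c=viewer.get_calibration("wrist");w=viewer.snapshot("wrist");print(s["tool_pos"],s["tcp_rot"],s["qd"].round(2),s["finger_gap"])
np.save("w3.npy",w);json.dump({k:np.array(v).tolist() for k,v in c.items()},open("w3.json","w"))
cv2.imwrite("pics/w3.png",cv2.resize(w[:,:,::-1],(800,600),interpolation=cv2.INTER_CUBIC))
E
```

```text
[480.66915206  -1.80974258 259.39257825] [-1.79935709e+02  3.70441341e-03  8.16065648e+01] [ 0.05 -0.06 -0.19 -0.05  0.    0.43] 12.157661865812656
```

View pics/w3.png

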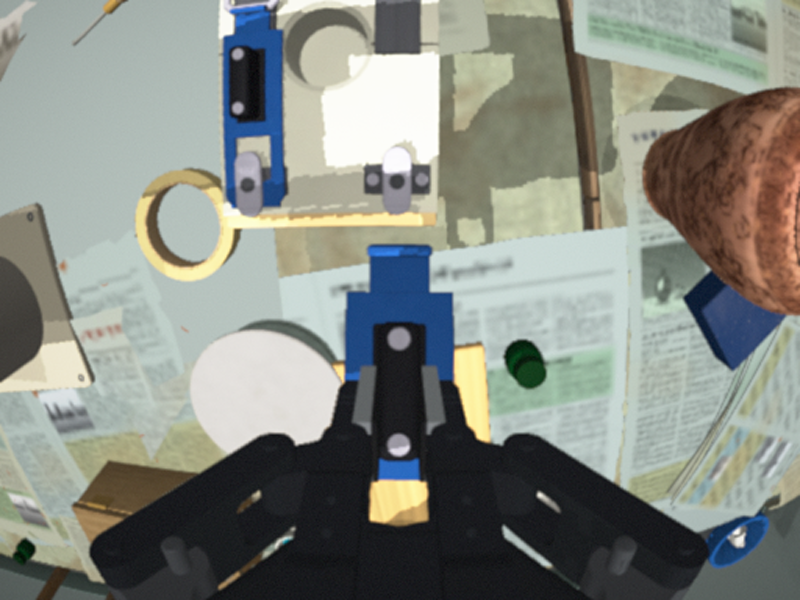

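The open stud head is at (397,181) and the fastened one at (248,184), each with a dark centre dot. The strap is in hand with its rivets at (398,339) and (398,445) and its keeper at (400,250).

```bash
python3 - <<'E'
from h import *
w=np.load("w3.npy");c=json.load(open("w3.json"))
g=cv2.cvtColor(w,cv2.COLOR_RGB2GRAY).astype(float)
def dark(u,v,r=4):
    u,v=int(u/1.5625),int(v/1.5625);p=g[v-r:v+r+1,u-r:u+r+1];q=np.clip(np.percentile(p,60)-20-p,0,None);yy,xx=np.mgrid[v-r:v+r+1,u-r:u+r+1]
    return np.array([(xx*q).sum(),(yy*q).sum()])/q.sum()
def bright(u,v,r=7):
    u,v=int(u/1.5625),int(v/1.5625);p=g[v-r:v+r+1,u-r:u+r+1];q=np.clip(p-90,0,None);yy,xx=np.mgrid[v-r:v+r+1,u-r:u+r+1]
    return np.array([(xx*q).sum(),(yy*q).sum()])/q.sum()
A=dark(397,181);B=dark(248,184);print(A,B)
a=onz(c,A,112,True);b=onz(c,B,112,True);d=a-b;print("stud",a.round(1),"near",b.round(1),"dist",np.linalg.norm(d),"yaw y",np.degrees(np.arctan2(d[1],d[0]))-90)
for u,v in((373,180),(421,180)): print("screw",onz(c,dark(u,v,3),97,True).round(1))
# strap plane: TCP z 259.4; underside about 259.4-7-... 
p=np.array([480.67,-1.81,259.39]);T=Ro.from_euler("xyz",[-179.936,0.004,81.607],degrees=True)
C=dark(397,181)
for z in(280,284,288):
    q=[bright(398,339),bright(398,445)];X=[onz(c,k,z,True) for k in q]
    print(z,[T.inv().apply(x-p).round(1) for x in X],np.linalg.norm(X[0]-X[1]))
m=masks(w)["blue"]
q=max(comps(m),key=lambda q:q[0][4]);print(q[:2])
for row in(158,162,170,178,186,190,200,210,215,220):
    xs=np.nonzero(m[row,200:310])[0]+200
    if len(xs):print(row,[T.inv().apply(onz(c,(x,row),257,True)-p).round(1)[:2] for x in(xs[0]-.5,xs[-1]+.5)])
E
```

```text
[nan nan] [158.11290323 120.30645161]
stud [nan nan nan] near [393.1  69.9 112. ] dist nan yaw y nan
screw [472.   57.6  97. ]
screw [502.   53.2  97. ]
280 [array([ 29.5,   0.3, -20.6]), array([ -9. ,   0.3, -20.6])] 38.547264023033485
284 [array([ 31.3,   0.3, -24.6]), array([ -6. ,   0.3, -24.6])] 37.27893389889721
288 [array([ 33.1,   0.3, -28.6]), array([ -2.9,   0.3, -28.6])] 36.01060377476095
([221, 157, 69, 87, 3507], [255.13, 196.77])
158 [array([50.9, -9.4]), array([50.9, 10. ])]
162 [array([48.9, -9.4]), array([48.9, 10.1])]
170 [array([44.7, -8.5]), array([44.7,  9.6])]
178 [array([40.5, -8.6]), array([40.5,  9.7])]
186 [array([36.2, -9.2]), array([36.2,  9.8])]
190 [array([ 34.1, -16.5]), array([34.1, 17.6])]
200 [array([ 28.5, -17.2]), array([28.5, 17.8])]
210 [array([ 22.9, -17.4]), array([22.9, 18.6])]
215 [array([ 20. , -18.1]), array([20. , 18.7])]
220 [array([ 17. , -17.7]), array([17. , 18.8])]<stdin>:6: RuntimeWarning: invalid value encountered in divide
```

The strap's keeper end looks narrower and closer than a level strap would. I think it caught under the disc's rim while lifting and turned in the grip. I'll work out the tilt, lay the strap down clear of the disc and grip it again.

```bash
python3 - <<'E'
from h import *
from scipy.optimize import least_squares
c=json.load(open("w3.json"));w=np.load("w3.npy")
p=np.array([480.67,-1.81,259.39]);T=Ro.from_euler("xyz",[-179.936,0.004,81.607],degrees=True)
# strap (x,y,z) -> tool: rotate tilt about y (eye up +), xtool=-x, ztool=-z
def W(X,q):
    th,gx,gz=q; X=np.array(X,float)-[gx,0,gz]  # (gx,gz): strap point lying on the tool axis at grasp depth
    ca,sa=np.cos(th),np.sin(th); x=ca*X[0]-sa*X[2]; z=sa*X[0]+ca*X[2]
    return p+T.apply([-x,X[1],-18.7-z])
g=cv2.cvtColor(w,cv2.COLOR_RGB2GRAY).astype(float)
def br(u,v,r=6):
    u,v=int(u/1.5625),int(v/1.5625);q=np.clip(g[v-r:v+r+1,u-r:u+r+1]-90,0,None);yy,xx=np.mgrid[v-r:v+r+1,u-r:u+r+1];return (yy*q).sum()/q.sum()
r1,r2=br(398,339),br(398,445);print(r1,r2)
def f(q):
    P=lambda X:proj(c,W(X,q),True)
    k1=P([-66,12,16]);k2=P([-66,-12,16])
    s1=P([-25,21,4]);s2=P([-25,-21,4])
    return [P([-26,0,31])[1]-r1,P([8,0,31])[1]-r2,(abs(k1[0]-k2[0])-41)]  # placeholder widths replaced below
m=masks(w)["blue"]
def wd(row): xs=np.nonzero(m[row,200:310])[0];return xs[-1]-xs[0]+1
print({r_:int(wd(r_)) for r_ in(157,158,160,165,175,185,188,195,205,215)})
def f(q):
    P=lambda X:proj(c,W(X,q),True)
    k=[P([-62,s*12,4]) for s in(1,-1)];row=k[0][1];
    e=[P([-31,s*21,4]) for s in(1,-1)];
    return [P([-26,0,31])[1]-r1,P([8,0,31])[1]-r2,abs(k[0][0]-k[1][0])-wd(int(np.clip(row,160,184))),abs(e[0][0]-e[1][0])-wd(int(np.clip(e[0][1],190,222)))]
for t0 in(0.,.5,-.5):
    s=least_squares(f,[t0,-2,22]);print(np.degrees(s.x[0]),s.x[1:],s.fun.round(1),"keeper row",proj(c,W([-66,0,16],s.x),True),proj(c,W([-66,0,0],s.x),True))
ct=viewer.get_calibration("top")
for n,u,v,z in(("mug",508,256,32),("jar",448,260,40),("vase",562,318,235)):print(n,onz(ct,(u/1.5625,v/1.5625),z).round(0))
b=np.load("b.npy")
print("board",[onz(ct,(u/1.5625,v/1.5625),14).round(0) for u,v in((440,275),(580,278),(440,342))])
E
```

```text
216.27252010723862 285.23667539488133
{157: 35, 158: 39, 160: 40, 165: 36, 175: 36, 185: 37, 188: 66, 195: 66, 205: 68, 215: 69}
40.00677042853686 [ 0.36312574 30.28529728] [ 1.3 -1.3  1.3  0.9] keeper row [254.46437094 160.99677372] [254.50515674 171.8550896 ]
40.00636782138598 [ 0.36308474 30.28515549] [ 1.3 -1.3  1.3  0.9] keeper row [254.46436929 160.99624171] [254.50515534 171.8544708 ]
40.00655479784814 [ 0.36310081 30.28519257] [ 1.3 -1.3  1.3  0.9] keeper row [254.46436997 160.99647204] [254.50515592 171.85474418]
mug [ 592. -281.   32.]
jar [ 576. -128.   40.]
vase [ 432. -361.  235.]
board [array([ 540., -111.,   14.]), array([ 543., -471.,   14.]), array([ 370., -115.,   14.])]
```

```bash
cat >> h.py <<'E'
def tp(grasp,yaw,tilt=0):
    "TCP pose for a grasp point, tool yaw, tilt about tool y (deg, + leans eye end down)"
    R=Ro.from_euler("xyz",[180,0,yaw],degrees=True)*Ro.from_rotvec([0,np.radians(tilt),0])
    return np.array(grasp)+R.apply([0,0,18.7]),R
E
python3 - <<'E'
from h import *
a=tp((482,-170,140),127.8,35);b=tp((482,-170,45),127.8,35)
print(b[0],b[1].apply([0,0,-1]))
plan([(*a,-1,7),(*b,-1,3)])
E
```

```text
[ 475.42603288 -161.52489266   29.68185677] [ 0.35154904 -0.4532143   0.81915204]
x7: -0.398, 0.0448, 0.3383, 0.0392, 0.0918, -0.1243, -1
x3: -0.398, 0.0448, 0.5758, 0.0392, 0.0918, -0.1243, -1
rows 10
```

>>> carry_out(increments=[-0.398, 0.0448, 0.3383, 0.0392, 0.0918, -0.1243, -1, -0.398, 0.0448, 0.3383, 0.0392, 0.0918, -0.1243, -1, -0.398, 0.0448, 0.3383, 0.0392, 0.0918, -0.1243, -1, -0.398, 0.0448, 0.3383, 0.0392, 0.0918, -0.1243, -1, -0.398, 0.0448, 0.3383, 0.0392, 0.0918, -0.1243, -1, -0.398, 0.0448, 0.3383, 0.0392, 0.0918, -0.1243, -1, -0.398, 0.0448, 0.3383, 0.0392, 0.0918, -0.1243, -1, -0.398, 0.0448, 0.5758, 0.0392, 0.0918, -0.1243, -1, -0.398, 0.0448, 0.5758, 0.0392, 0.0918, -0.1243, -1, -0.398, 0.0448, 0.5758, 0.0392, 0.0918, -0.1243, -1])

```text
time: 6.55
tool_pos: [474.6, -161.0, 28.5]
tcp_rot: [-179.9, -35.0, 127.7]
ft_force: [-0.4, -0.0, -1.4]
finger_gap: 12.5
grip_force: 92.1
```

```bash
python3 - <<'E'
from h import *
b=tp((482,-170,45),127.8,35);c=tp((482,-170,45),127.8,35);c=(c[0]+[25,-32,58],c[1])
plan([(*b,-.1,5),(*c,-.1,3),(np.array([481,-168,140.]),tp((0,0,0),127.8,0)[1],-.1,2)])
E
```

```text
x5: -0, -0, -0, -0, 0, 0, -0.1
x3: -0.0001, 0.0003, -0.177, -0, 0, 0, -0.1
x2: 0.1406, 0.001, -0.2382, -0, -0.0972, 0, -0.1
rows 10
```

>>> carry_out(increments=[0, 0, 0, 0, 0, 0, -0.1, 0, 0, 0, 0, 0, 0, -0.1, 0, 0, 0, 0, 0, 0, -0.1, 0, 0, 0, 0, 0, 0, -0.1, -0.0001, 0.0003, -0.177, 0, 0, 0, -0.1, -0.0001, 0.0003, -0.177, 0, 0, 0, -0.1, 0.1406, 0.001, -0.2382, 0, -0.0972, 0, -0.1, 0.1406, 0.001, -0.2382, 0, -0.0972, 0, -0.1, 0.1406, 0.001, -0.2382, 0, -0.0972, 0, -0.1, 0.1406, 0.001, -0.2382, 0, -0.0972, 0, -0.1])

```text
time: 7.8
tool_pos: [481.2, -167.5, 141.0]
tcp_rot: [179.9, 0.4, 127.9]
ft_force: [-1.0, 0.3, 0.2]
finger_gap: 38.5
grip_force: 0.0
```

```bash
cat > look.py <<'E'
from h import *
s=sense();c=viewer.get_calibration("wrist");w=viewer.snapshot("wrist");print(s["tool_pos"].round(1),s["tcp_rot"].round(1),s["time"])
m=masks(w)
for q in sorted(comps(m["blue"],60),key=lambda q:-q[0][4])[:2]:
    ys,xs=np.nonzero(q[2]);P=np.array([onz(c,(x,y),18,True)[:2] for x,y in zip(xs,ys)],np.float32);print(q[:2],cv2.minAreaRect(P))
h=cv2.cvtColor(w,cv2.COLOR_RGB2HSV).astype(int)
for q in comps((h[:,:,2]>130)&(h[:,:,1]<90),15):
    if 225<q[1][0]<285 and 100<q[1][1]<300 and q[0][4]<300: print("dot",q[:2],onz(c,q[1],45,True).round(1))
cv2.imwrite("pics/w4.png",cv2.resize(w[:,:,::-1],(800,600),interpolation=cv2.INTER_CUBIC))
E
python3 look.py
```

```text
[ 481.2 -167.5  141. ] [179.9   0.4 127.9] 7.8
([232, 115, 44, 137, 3394], [253.31, 178.8]) ((484.863037109375, -173.22740173339844), (40.040802001953125, 137.0828399658203), 37.720298767089844)
([460, 272, 52, 59, 1467], [489.92, 304.23]) ((909.3710327148438, -83.0196304321289), (120.64441680908203, 109.99446868896484), 35.41804122924805)
dot ([240, 113, 18, 3, 20], [248.5, 114.0]) [ 438.  -118.9   45. ]
dot ([266, 124, 11, 21, 33], [271.3, 134.12]) [ 462.4 -120.6   45. ]
dot ([249, 161, 9, 9, 65], [253.11, 164.8]) [ 466.5 -149.8   45. ]
dot ([241, 209, 26, 27, 94], [253.7, 215.67]) [ 495.  -185.7   45. ]
```

View pics/w4.png

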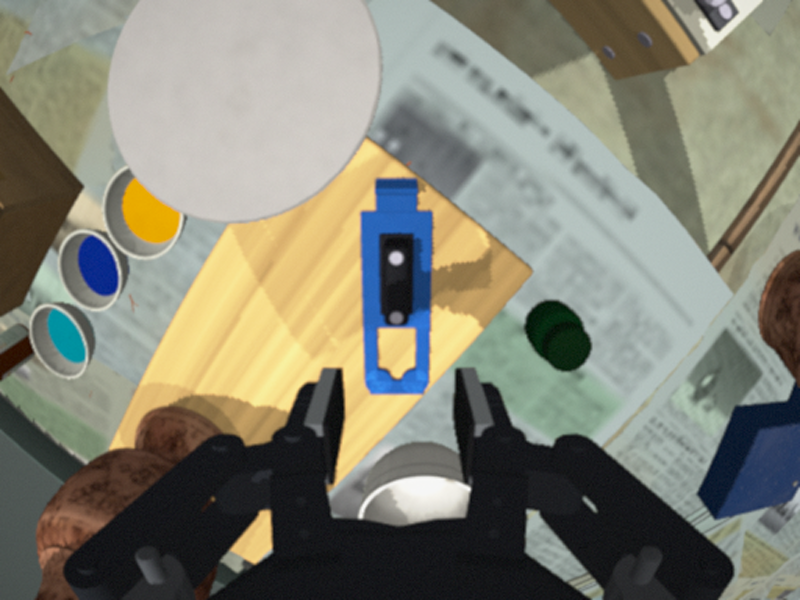

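The strap lies flat and clear of the disc, with its grip at (397,278) between the fingers.

```bash
python3 - <<'E'
from h import *
a=(np.array([479,-165.7,21.5]),tp((0,0,0),127.72)[1])
plan([(*a,-.1,5),(*a,-1,5)])
E
```

```text
x5: 0.0077, -0.0004, 0.2962, -0, -0, 0.0003, -0.1
x5: 0.0077, -0.0004, 0.2962, -0, -0, 0.0003, -1
rows 10
```

>>> carry_out(increments=[0.0077, -0.0004, 0.2962, 0, 0, 0.0003, -0.1, 0.0077, -0.0004, 0.2962, 0, 0, 0.0003, -0.1, 0.0077, -0.0004, 0.2962, 0, 0, 0.0003, -0.1, 0.0077, -0.0004, 0.2962, 0, 0, 0.0003, -0.1, 0.0077, -0.0004, 0.2962, 0, 0, 0.0003, -0.1, 0.0077, -0.0004, 0.2962, 0, 0, 0.0003, -1, 0.0077, -0.0004, 0.2962, 0, 0, 0.0003, -1, 0.0077, -0.0004, 0.2962, 0, 0, 0.0003, -1, 0.0077, -0.0004, 0.2962, 0, 0, 0.0003, -1, 0.0077, -0.0004, 0.2962, 0, 0, 0.0003, -1], force=100)

```text
time: 9.1
tool_pos: [479.3, -165.9, 22.1]
tcp_rot: [180.0, 0.0, 127.7]
ft_force: [-2.2, 0.8, 5.2]
finger_gap: 11.8
grip_force: 98.8
```

```bash
python3 - <<'E'
from h import *
print(sense()["tool_pos"])
plan([(np.array([479,-165.7,130]),tp((0,0,0),127.72)[1],-1,2),(np.array([481,-1.4,260]),tp((0,0,0),81.6)[1],-1,8)])
E
```

```text
[ 479.3448919  -165.85116437   22.11583753]
x2: -0, 0, -0.2712, -0, -0, -0, -1
x8: 0.3219, 0.2551, -0.5962, -0, 0, 0.1281, -1
rows 10
```

>>> carry_out(increments=[0, 0, -0.2712, 0, 0, 0, -1, 0, 0, -0.2712, 0, 0, 0, -1, 0.3219, 0.2551, -0.5962, 0, 0, 0.1281, -1, 0.3219, 0.2551, -0.5962, 0, 0, 0.1281, -1, 0.3219, 0.2551, -0.5962, 0, 0, 0.1281, -1, 0.3219, 0.2551, -0.5962, 0, 0, 0.1281, -1, 0.3219, 0.2551, -0.5962, 0, 0, 0.1281, -1, 0.3219, 0.2551, -0.5962, 0, 0, 0.1281, -1, 0.3219, 0.2551, -0.5962, 0, 0, 0.1281, -1, 0.3219, 0.2551, -0.5962, 0, 0, 0.1281, -1])

```text
time: 10.35
tool_pos: [480.7, -1.7, 259.4]
tcp_rot: [-179.9, 0.0, 81.6]
ft_force: [0.2, 0.5, -1.2]
finger_gap: 12.1
grip_force: 98.3
```

```bash
python3 - <<'E'
from h import *
s=sense();c=viewer.get_calibration("wrist");w=viewer.snapshot("wrist");p=s["tool_pos"];T=Ro.from_euler("xyz",s["tcp_rot"],degrees=True);print(p,s["tcp_rot"])
np.save("w5.npy",w);json.dump({k:np.array(v).tolist() for k,v in c.items()},open("w5.json","w"))
m=masks(w)["blue"]
# strap underside expected at TCP-8.1 => top z tool=+4.1, keeper top tool z=-8
for row in range(120,225,6):
    xs=np.nonzero(m[row,200:310])[0]+200
    if len(xs):print(row,len(xs),[T.inv().apply(onz(c,(x,row),p[2]-4.1,True)-p).round(1)[:2] for x in(xs[0]-.5,xs[-1]+.5)])
h=cv2.cvtColor(w,cv2.COLOR_RGB2HSV).astype(int)
for q in comps((h[:,:,2]>120)&(h[:,:,1]<90),12):
    if 245<q[1][0]<265 and 140<q[1][1]<300 and q[0][4]<400: print("dot",q[:2],T.inv().apply(onz(c,q[1],p[2]+22.9,True)-p).round(1))
# stud heads: grey blobs crop
cr=w[85:150,130:300];np.save("cr.npy",cr)
cv2.imwrite("pics/w5.png",np.vstack([cv2.resize(w[80:210,140:310,::-1],None,fx=4.5,fy=4.5,interpolation=cv2.INTER_CUBIC)]))
E
```

```text
[480.70425089  -1.73849644 259.37100983] [-1.79933609e+02  6.71872519e-03  8.16036309e+01]
138 29 [array([ 60.8, -10.4]), array([60.8,  7. ])]
144 47 [array([ 57.8, -11.4]), array([57.8, 12. ])]
150 49 [array([ 54.7, -12. ]), array([54.7, 12.6])]
156 50 [array([ 51.6, -12.5]), array([51.6, 12.7])]
162 45 [array([ 48.5, -11.1]), array([48.5, 11.7])]
168 44 [array([ 45.3, -11.1]), array([45.3, 11.3])]
174 77 [array([ 42.2, -19.5]), array([42.2, 20.1])]
180 78 [array([ 39. , -20.1]), array([39. , 20.2])]
186 77 [array([ 35.7, -19.7]), array([35.7, 20.4])]
192 77 [array([ 32.4, -19.9]), array([32.4, 20.5])]
198 77 [array([ 29., -20.]), array([29. , 20.6])]
204 36 [array([ 25.6, -19.6]), array([25.6, 20.3])]
210 37 [array([ 22.2, -19.8]), array([22.2, 20.4])]
216 38 [array([ 18.6, -20. ]), array([18.6, 20.6])]
222 37 [array([ 15. , -19.6]), array([15. , 20.7])]
dot ([248, 229, 15, 14, 157], [254.89, 235.56]) [ 21.    0.2 -22.9]
dot ([248, 289, 15, 12, 139], [254.71, 294.42]) [-13.1   0.1 -22.9]
```

View pics/w5.png

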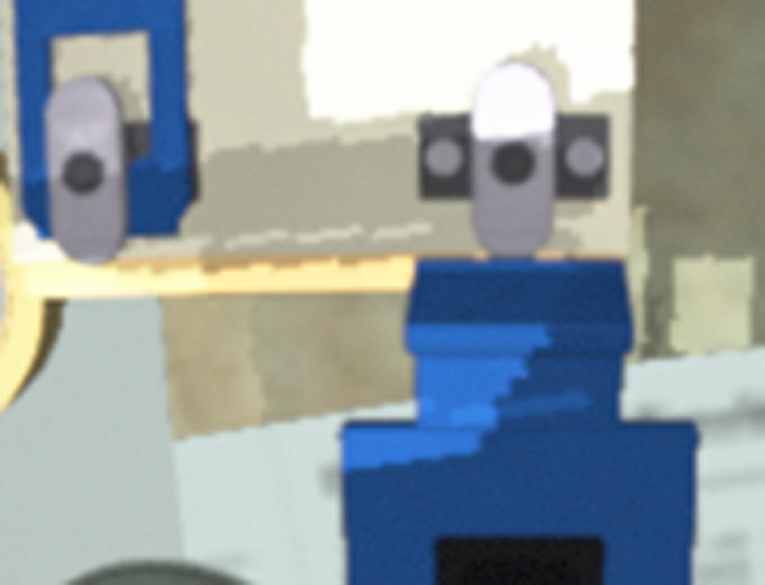

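The strap is now held level: rivets sit at tool x = +21 and -13 mm, lateral error 0.2 mm. In the crop the open stud's centre hole is at (512,162), its foot screws at (444,158) and (584,157), and the fastened stud's hole at (82,172).

```bash
python3 - <<'E'
from h import *
c=json.load(open("w5.json"))
U=lambda x,y:((x+.5)/4.5-.5+140,(y+.5)/4.5-.5+80)
a=onz(c,U(512,162),112,True);b=onz(c,U(82,172),112,True);d=a-b
print("stud",a.round(1),"near",b.round(1),"dist",np.linalg.norm(d).round(1),"mould yaw",np.degrees(np.arctan2(d[1],d[0]))-90)
s=[onz(c,U(*q),98,True) for q in((444,158),(584,157))];print("screws",[k.round(1) for k in s],"mid",(s[0]+s[1])/2)
# scene cam check
cs=viewer.get_calibration("scene");im=np.load("a.npy");uv=proj(cs,a);print("scene uv",uv.round(1))
ct=viewer.get_calibration("top");b0=np.load("b.npy");print("top uv",proj(ct,a).round(1),proj(ct,b).round(1))
x,y=proj(ct,a).astype(int)
x2,y2=uv.astype(int)
A=cv2.resize(b0[y-14:y+14,x-20:x+20,::-1],None,fx=10,fy=10,interpolation=cv2.INTER_CUBIC)
B=cv2.resize(im[y2-14:y2+14,x2-20:x2+20,::-1],None,fx=10,fy=10,interpolation=cv2.INTER_CUBIC)
print("origins",x-20,y-14,x2-20,y2-14)
cv2.imwrite("pics/chk.png",np.hstack([A,B]))
# near edge of mould end from wrist (yellow board bottom edge), two points at z=90
for q in((30,263),(415,258),(630,255)):print("edge",onz(c,U(*q),90,True).round(1))
E
```

```text
stud [488.2  58.1 112. ] near [393.4  72.5 112. ] dist 95.9 mould yaw -98.64991938855475
screws [array([472.9,  60.2,  98. ]), array([504.1,  55.8,  98. ])] mid [488.50456835  58.03792131  98.        ]
scene uv [246.6 220.5]
top uv [237.9 186.1] [233.2 211.6]
origins 217 172 226 206
edge [367.6  52.6  90. ]
edge [461.9  37.4  90. ]
edge [511.9  30.7  90. ]
```

View pics/chk.png

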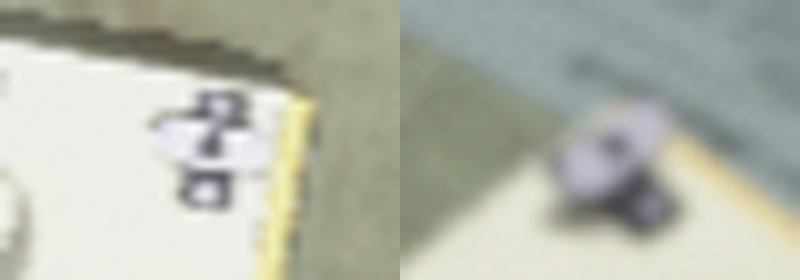

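The hole's position agrees between the views to within a pixel or so in the top and scene cameras. The stud is at (488.3, 58.1) and the mould yaw is -98.6°.

```bash
cat >> h.py <<'E'
MY=-98.6;RM=Ro.from_euler("z",MY,degrees=True);S=np.array([488.3,58.1,112.]);OM=S-RM.apply([92,48,112])
def M(x,y,z): return OM+RM.apply([x,y,z])
TS=Ro.from_matrix(np.diag([-1.,1,-1]))
def sp(nx,nz,th,corr=(0,0,0),y=48):
    "TCP pose that puts the strap nose at mould (nx,y,nz), eye end th deg down"
    Rs=RM*Ro.from_euler("y",th,degrees=True)
    return M(nx,y,nz)+Rs.apply([-68,-.1,8.1])+np.array(corr),Rs*TS
def nose(s):
    "strap nose in mould from the measured state"
    Rs=Ro.from_euler("xyz",s["tcp_rot"],degrees=True)*TS
    q=RM.inv()*Rs
    return RM.inv().apply(s["tool_pos"]-Rs.apply([-68,-.1,8.1])-OM).round(2),q.as_euler("xyz",degrees=True).round(2)
E
python3 - <<'E'
from h import *
print(OM,nose(sense()))
a=sp(125,150,35)
plan([(*a,-1,10)])
E
```

```text
[454.59694531 156.24328354   0.        ] (array([220.28,  49.82, 251.43]), array([-0.05, -0.01,  0.19]))
x10: 0.195, -0.0038, 0.1609, -0.0002, 0.0972, 0.0005, -1
rows 10
```

>>> carry_out(increments=[0.195, -0.0038, 0.1609, -0.0002, 0.0972, 0.0005, -1, 0.195, -0.0038, 0.1609, -0.0002, 0.0972, 0.0005, -1, 0.195, -0.0038, 0.1609, -0.0002, 0.0972, 0.0005, -1, 0.195, -0.0038, 0.1609, -0.0002, 0.0972, 0.0005, -1, 0.195, -0.0038, 0.1609, -0.0002, 0.0972, 0.0005, -1, 0.195, -0.0038, 0.1609, -0.0002, 0.0972, 0.0005, -1, 0.195, -0.0038, 0.1609, -0.0002, 0.0972, 0.0005, -1, 0.195, -0.0038, 0.1609, -0.0002, 0.0972, 0.0005, -1, 0.195, -0.0038, 0.1609, -0.0002, 0.0972, 0.0005, -1, 0.195, -0.0038, 0.1609, -0.0002, 0.0972, 0.0005, -1])

```text
time: 11.65
tool_pos: [490.9, 76.1, 195.7]
tcp_rot: [180.0, -35.0, 81.4]
ft_force: [0.1, 0.3, -3.0]
finger_gap: 12.3
grip_force: 98.5
```

```bash
python3 - <<'E'
from h import *
s=sense();print(s["tool_pos"],getcmd()[0],nose(s))
c=viewer.get_calibration("wrist");w=viewer.snapshot("wrist")
# tilt check: rivets in tool frame
p=s["tool_pos"];T=Ro.from_euler("xyz",s["tcp_rot"],degrees=True)
def onplane(uv,h):
    o,d=ray(c,uv,True);o=T.inv().apply(o-p);d=T.inv().apply(d);return (o+d*(h-o[2])/d[2]).round(1)
h=cv2.cvtColor(w,cv2.COLOR_RGB2HSV).astype(int)
for q in comps((h[:,:,2]>110)&(h[:,:,1]<100),12):
    if 245<q[1][0]<265 and 215<q[1][1]<305 and q[0][4]<400: print("dot",q[:2],onplane(q[1],-22.9))
cv2.imwrite("pics/w6.png",cv2.resize(w[:,:,::-1],(800,600),interpolation=cv2.INTER_CUBIC))
a=sp(125,150,35)
co=(a[0]-s["tool_pos"]).round(1);print("corr",co)
E
```

```text
[490.90668419  76.12836378 195.70354118] [490.8924826   75.97584024 195.62534551] (array([124.86,  48.01, 150.08]), array([3.000e-02, 3.498e+01, 3.000e-02]))
dot ([247, 228, 17, 16, 211], [254.82, 235.64]) [ 20.8   0.2 -22.9]
dot ([242, 289, 26, 18, 275], [254.8, 298.81]) [-16.2   0.2 -22.9]
corr [-0.  -0.2 -0.1]
```

```bash
python3 - <<'E'
from h import *
plan([(*sp(124,125,35),-1,3),(*sp(123,101.5,35),-1,4),(*sp(112,101.5,35),-1,3)])
E
```

```text
x3: -0.0338, 0, 0.0526, 0, 0, 0, -1
x4: -0.0654, 0, 0.1022, 0, 0, 0, -1
x3: -0.0429, 0, 0.1179, 0, 0, 0, -1
rows 10
```

>>> carry_out(increments=[-0.0338, 0, 0.0526, 0, 0, 0, -1, -0.0338, 0, 0.0526, 0, 0, 0, -1, -0.0338, 0, 0.0526, 0, 0, 0, -1, -0.0654, 0, 0.1022, 0, 0, 0, -1, -0.0654, 0, 0.1022, 0, 0, 0, -1, -0.0654, 0, 0.1022, 0, 0, 0, -1, -0.0654, 0, 0.1022, 0, 0, 0, -1, -0.0429, 0, 0.1179, 0, 0, 0, -1, -0.0429, 0, 0.1179, 0, 0, 0, -1, -0.0429, 0, 0.1179, 0, 0, 0, -1])

```text
time: 12.95
tool_pos: [492.8, 89.1, 147.2]
tcp_rot: [180.0, -35.0, 81.4]
ft_force: [0.9, -0.1, -2.0]
finger_gap: 12.0
grip_force: 98.5
```

```bash
python3 - <<'E'
from h import *
s=sense();print(nose(s),s["ft_force"],s["wrist_torque"])
plan([(*sp(105,101.5,35),-1,3),(*sp(100.5,101.5,35),-1,7)])
E
```

```text
(array([111.78,  47.93, 101.58]), array([2.000e-02, 3.498e+01, 4.000e-02])) [ 0.90927528 -0.1370187  -2.02957433] [-0.47027689  0.07833278 -0.03118914]
x3: 0.0143, 0, 0.0101, 0, 0, 0, -1
x7: 0.0236, -0, 0.0165, 0, 0, 0, -1
rows 10
```

Free passage so far; now back under the head.

>>> carry_out(increments=[0.0143, 0, 0.0101, 0, 0, 0, -1, 0.0143, 0, 0.0101, 0, 0, 0, -1, 0.0143, 0, 0.0101, 0, 0, 0, -1, 0.0236, 0, 0.0165, 0, 0, 0, -1, 0.0236, 0, 0.0165, 0, 0, 0, -1, 0.0236, 0, 0.0165, 0, 0, 0, -1, 0.0236, 0, 0.0165, 0, 0, 0, -1, 0.0236, 0, 0.0165, 0, 0, 0, -1, 0.0236, 0, 0.0165, 0, 0, 0, -1, 0.0236, 0, 0.0165, 0, 0, 0, -1])

```text
time: 14.2
tool_pos: [494.6, 100.2, 147.2]
tcp_rot: [180.0, -35.0, 81.4]
ft_force: [-0.2, 0.0, -2.1]
finger_gap: 12.1
grip_force: 98.5
```

```bash
python3 - <<'E'
from h import *
s=sense();print(nose(s),s["ft_force"],s["wrist_torque"])
plan([(*sp(100.5,100.5,26),-1,3),(*sp(100.5,99.5,18),-1,2),(*sp(100.5,98,9),-1,2),(*sp(100.5,96.3,1),-1,3)])
E
```

```text
(array([100.54,  48.03, 101.55]), array([1.000e-02, 3.499e+01, 0.000e+00])) [-0.20086905  0.0243329  -2.10434991] [-0.50451576  0.03240042  0.03172207]
x3: -0.0004, -0, 0.0289, 0, -0.025, 0, -1
x2: -0.0044, -0, 0.0547, 0, -0.0472, 0, -1
x2: -0.0134, -0, 0.0838, 0, -0.0722, -0, -1
x3: -0.0252, -0, 0.1092, 0, -0.0944, -0, -1
rows 10
```

>>> carry_out(increments=[-0.0004, 0, 0.0289, 0, -0.025, 0, -1, -0.0004, 0, 0.0289, 0, -0.025, 0, -1, -0.0044, 0, 0.0547, 0, -0.0472, 0, -1, -0.0044, 0, 0.0547, 0, -0.0472, 0, -1, -0.009, 0, 0.07, 0, -0.06, 0, -1, -0.0134, 0, 0.0838, 0, -0.0722, 0, -1, -0.0134, 0, 0.0838, 0, -0.0722, 0, -1, -0.0252, 0, 0.1092, 0, -0.0944, 0, -1, -0.0252, 0, 0.1092, 0, -0.0944, 0, -1, -0.0252, 0, 0.1092, 0, -0.0944, 0, -1])

```text
time: 15.45
tool_pos: [496.7, 116.6, 105.4]
tcp_rot: [-179.9, -1.2, 81.4]
ft_force: [0.5, 0.4, -2.2]
finger_gap: 12.1
grip_force: 98.4
```

```bash
python3 - <<'E'
from h import *
s=sense();print(nose(s),s["ft_force"],s["wrist_torque"],s["finger_gap"])
w=viewer.snapshot("wrist");np.save("w7.npy",w);c=viewer.get_calibration("wrist")
json.dump({k:np.array(v).tolist() for k,v in c.items()},open("w7.json","w"))
p=s["tool_pos"];T=Ro.from_euler("xyz",s["tcp_rot"],degrees=True)
print("keeper expect",proj(c,p+T.apply([60,0,8.1-16]),True))
cv2.imwrite("pics/w7.png",cv2.resize(w[:,:,::-1],(800,600),interpolation=cv2.INTER_CUBIC))
plan([(*sp(98.5,95,0),-1,4),(*sp(98.5,95,0),-.3,6)])
E
```

```text
(array([100.73,  47.62,  95.84]), array([-0.1 ,  1.2 ,  0.01])) [ 0.50172844  0.40959182 -2.20838804] [-0.07651018 -0.00837591 -0.06555015] 12.052706321480024
keeper expect [253.60658006 142.91034152]
x4: 0.0053, -0, 0.0063, 0, -0.0028, -0, -1
x6: 0.0053, -0, 0.0063, 0, -0.0028, -0, -0.3
rows 10
```

View pics/w7.png

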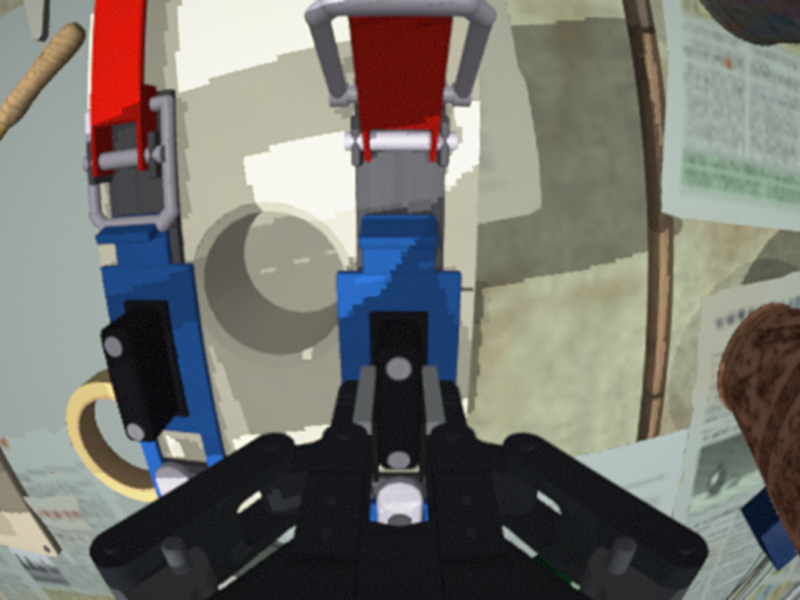

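The strap now lies level under the open stud's head, at (398,505), in line with the latch. Its keeper is at (398,228) and the lever hinge at (402,141). Seat it and let go.

>>> carry_out(increments=[0.0053, 0, 0.0063, 0, -0.0028, 0, -1, 0.0053, 0, 0.0063, 0, -0.0028, 0, -1, 0.0053, 0, 0.0063, 0, -0.0028, 0, -1, 0.0053, 0, 0.0063, 0, -0.0028, 0, -1, 0.0053, 0, 0.0063, 0, -0.0028, 0, -0.3, 0.0053, 0, 0.0063, 0, -0.0028, 0, -0.3, 0.0053, 0, 0.0063, 0, -0.0028, 0, -0.3, 0.0053, 0, 0.0063, 0, -0.0028, 0, -0.3, 0.0053, 0, 0.0063, 0, -0.0028, 0, -0.3, 0.0053, 0, 0.0063, 0, -0.0028, 0, -0.3])

```text
time: 16.75
tool_pos: [497.4, 118.9, 103.1]
tcp_rot: [180.0, 0.0, 81.4]
ft_force: [0.7, -0.4, -0.0]
finger_gap: 30.1
grip_force: 0.0
```

```bash
python3 - <<'E'
from h import *
p,R=getcmd();print(RM.inv().apply(p-OM))
Rd=tp((0,0,0),MY+180)[1]
plan([(p+[0,0,60],R,-.3,2),(p+[0,0,130],R,-1,2),(M(-120,48,235),Rd,-1,6)])
E
```

```text
[ 30.48392281  47.90899532 103.10649111]
x2: -0, 0, -0.15, 0, 0, 0, -0.3
x2: -0, 0.0001, -0.325, 0, 0, 0, -1
x6: 0.3762, 0.0003, -0.3298, 0, 0, -0, -1
rows 10
```

>>> carry_out(increments=[0, 0, -0.15, 0, 0, 0, -0.3, 0, 0, -0.15, 0, 0, 0, -0.3, 0, 0, -0.325, 0, 0, 0, -1, 0, 0, -0.325, 0, 0, 0, -1, 0, 0, -0.325, 0, 0, 0, -1, 0, 0, -0.325, 0, 0, 0, -1, 0, 0, -0.325, 0, 0, 0, -1, 0, 0, -0.325, 0, 0, 0, -1, 0, 0, -0.325, 0, 0, 0, -1, 0, 0, -0.325, 0, 0, 0, -1])

```text
time: 18.0
tool_pos: [497.4, 118.9, 233.0]
tcp_rot: [180.0, 0.0, 81.4]
ft_force: [0.3, 0.3, -0.0]
finger_gap: -0.1
grip_force: 0.0
```

```bash
cat > strap.py <<'E'
from h import *
s=sense();c=viewer.get_calibration("wrist");w=viewer.snapshot("wrist");np.save("wl.npy",w);print(s["tool_pos"].round(1),s["time"])
mf=lambda uv,z:RM.inv().apply(onz(c,uv,z,True)-OM).round(1)
h=cv2.cvtColor(w,cv2.COLOR_RGB2HSV).astype(int)
for q in comps((h[:,:,2]>110)&(h[:,:,1]<100),8):
    X=mf(q[1],126)
    if 30<X[1]<66 and -20<X[0]<70 and q[0][4]<400: print("dot",q[:2],X)
m=masks(w)
for q in comps(m["blue"],60):
    X=mf(q[1],99)
    if 20<X[1]<75: 
        ys,xs=np.nonzero(q[2]);P=np.array([mf((x,y),99)[:2] for x,y in zip(xs,ys)],np.float32);print("blue",P.min(0),P.max(0),cv2.minAreaRect(P))
for q in comps(m["red"],40):
    X=mf(q[1],150)
    if 20<X[1]<75: 
        ys,xs=np.nonzero(q[2]);print("red",q[:2],X,"top row pt",mf((q[1][0],ys.min()),172),"bottom",mf((q[1][0],ys.max()),105))
E
python3 strap.py; python3 - <<'E'
from h import *
json.dump({"p":[0,0,0],"q":[0,0,0,1]},open("x.json","w"))
E
```

```text
[497.4 118.9 233. ] 18.0
dot ([251, 162, 8, 7, 43], [254.74, 164.95]) [  9.5  48.  126. ]
dot ([251, 198, 9, 9, 65], [254.8, 202.02]) [ 43.8  48.  126. ]
blue [-30.6  28.1] [101.   68.2] ((35.19999694824219, 48.150001525878906), (40.099998474121094, 131.60000610351562), 90.0)
red ([240, 41, 31, 12, 358], [254.92, 46.39]) [-87.8  48.2 150. ] top row pt [-88.2  48.2 172. ] bottom [-89.5  48.2 105. ]
red ([241, 60, 29, 40, 827], [255.02, 74.8]) [-66.   48.3 150. ] top row pt [-75.   48.3 172. ] bottom [-46.5  48.3 105. ]
```

```bash
python3 - <<'E'
from h import *
Rd=tp((0,0,0),MY+180)[1]
cur=(M(30.484,47.909,103.106+130),Rd)
plan([(M(-122,48,235),Rd,-1,5),(M(-122,48,155),Rd,-1,5)],cur)
E
```

```text
x5: 0.3812, 0.0002, -0.0047, 0, 0, 0, -1
x5: 0.3812, 0.0002, 0.1953, 0, 0, 0, -1
rows 10
```

>>> carry_out(increments=[0.3812, 0.0002, -0.0047, 0, 0, 0, -1, 0.3812, 0.0002, -0.0047, 0, 0, 0, -1, 0.3812, 0.0002, -0.0047, 0, 0, 0, -1, 0.3812, 0.0002, -0.0047, 0, 0, 0, -1, 0.3812, 0.0002, -0.0047, 0, 0, 0, -1, 0.3812, 0.0002, 0.1953, 0, 0, 0, -1, 0.3812, 0.0002, 0.1953, 0, 0, 0, -1, 0.3812, 0.0002, 0.1953, 0, 0, 0, -1, 0.3812, 0.0002, 0.1953, 0, 0, 0, -1, 0.3812, 0.0002, 0.1953, 0, 0, 0, -1])

```text
time: 19.3
tool_pos: [521.7, 270.1, 157.5]
tcp_rot: [179.8, -0.1, 81.4]
ft_force: [1.0, 0.5, 0.1]
finger_gap: -0.2
grip_force: 0.0
```

```bash
python3 - <<'E'
from h import *
print(RM.inv().apply(sense()["tool_pos"]-OM))
Rd=tp((0,0,0),MY+180)[1]
plan([(M(x,48,155),Rd,-1,1) for x in(-112,-102,-92,-82,-73,-65,-58,-52,-48,-46)])
E
```

```text
[-122.61302107   49.2732693   157.47302335]
x1: -0.025, 0, -0, 0, 0, 0, -1
x1: -0.05, 0, -0, 0, 0, 0, -1
x1: -0.075, 0, -0, 0, 0, 0, -1
x1: -0.1, 0, -0, 0, 0, 0, -1
x1: -0.1225, 0, -0, 0, 0, 0, -1
x1: -0.1425, 0, -0, 0, 0, 0, -1
x1: -0.16, 0, -0, 0, 0, 0, -1
x1: -0.175, 0, -0, 0, 0, 0, -1
x1: -0.185, 0, -0, 0, 0, 0, -1
x1: -0.19, 0, -0, 0, 0, 0, -1
rows 10
```

>>> carry_out(increments=[-0.025, 0, 0, 0, 0, 0, -1, -0.05, 0, 0, 0, 0, 0, -1, -0.075, 0, 0, 0, 0, 0, -1, -0.1, 0, 0, 0, 0, 0, -1, -0.1225, 0, 0, 0, 0, 0, -1, -0.1425, 0, 0, 0, 0, 0, -1, -0.16, 0, 0, 0, 0, 0, -1, -0.175, 0, 0, 0, 0, 0, -1, -0.185, 0, 0, 0, 0, 0, -1, -0.19, 0, 0, 0, 0, 0, -1])

```text
time: 20.55
tool_pos: [508.8, 194.3, 154.9]
tcp_rot: [-180.0, 0.0, 81.4]
ft_force: [0.0, 1.9, 0.4]
finger_gap: -0.1
grip_force: 0.6
```

```bash
python3 - <<'E'
from h import *
s=sense();print(RM.inv().apply(s["tool_pos"]-OM),s["ft_force"])
Rd=tp((0,0,0),MY+180)[1]
plan([(M(x,48,155),Rd,-1,k) for x,k in((-43,1),(-40,1),(-38.5,2),(-37,6))])
E
```

```text
[-45.77723465  47.8984387  154.87682191] [1.64755421e-03 1.94415999e+00 4.33809442e-01]
x1: -0.0075, 0, -0, 0, 0, 0, -1
x1: -0.015, 0, -0, 0, 0, 0, -1
x2: -0.0187, 0, -0, 0, 0, 0, -1
x6: -0.0225, 0, -0, 0, 0, 0, -1
rows 10
```

Contact about 2 N, lever is moving with the finger. A little more towards the stop.

>>> carry_out(increments=[-0.0075, 0, 0, 0, 0, 0, -1, -0.015, 0, 0, 0, 0, 0, -1, -0.0187, 0, 0, 0, 0, 0, -1, -0.0187, 0, 0, 0, 0, 0, -1, -0.0225, 0, 0, 0, 0, 0, -1, -0.0225, 0, 0, 0, 0, 0, -1, -0.0225, 0, 0, 0, 0, 0, -1, -0.0225, 0, 0, 0, 0, 0, -1, -0.0225, 0, 0, 0, 0, 0, -1, -0.0225, 0, 0, 0, 0, 0, -1])

```text
time: 21.8
tool_pos: [507.6, 185.6, 155.0]
tcp_rot: [180.0, 0.0, 81.4]
ft_force: [-0.8, 0.5, 0.3]
finger_gap: -0.1
grip_force: 0.1
```

```bash
python3 - <<'E'
from h import *
s=sense();print(RM.inv().apply(s["tool_pos"]-OM),s["ft_force"])
Rd=tp((0,0,0),MY+180)[1]
plan([(M(-60,48,175),Rd,-1,2),(M(-60,48,260),Rd,-1,2),(M(55,48,235),Rd,-1,6)])
E
```

```text
[-36.96080987  48.02444607 154.99700995] [-0.75719479  0.46256842  0.33628077]
x2: 0.0575, 0, -0.05, 0, 0, 0, -1
x2: 0.0575, 0, -0.2625, 0, 0, 0, -1
x6: -0.23, 0, -0.2, 0, 0, 0, -1
rows 10
```

>>> carry_out(increments=[0.0575, 0, -0.05, 0, 0, 0, -1, 0.0575, 0, -0.05, 0, 0, 0, -1, 0.0575, 0, -0.2625, 0, 0, 0, -1, 0.0575, 0, -0.2625, 0, 0, 0, -1, -0.23, 0, -0.2, 0, 0, 0, -1, -0.23, 0, -0.2, 0, 0, 0, -1, -0.23, 0, -0.2, 0, 0, 0, -1, -0.23, 0, -0.2, 0, 0, 0, -1, -0.23, 0, -0.2, 0, 0, 0, -1, -0.23, 0, -0.2, 0, 0, 0, -1])

```text
time: 23.05
tool_pos: [494.0, 95.6, 235.2]
tcp_rot: [180.0, -0.0, 81.5]
ft_force: [0.5, 0.7, 0.1]
finger_gap: 0.1
grip_force: 0.0
```

```bash
python3 strap.py; python3 - <<'E'
from h import *
w=np.load("wl.npy");c=viewer.get_calibration("wrist")
mf=lambda uv,z:RM.inv().apply(onz(c,uv,z,True)-OM).round(1)
# sample along the line y=48+-15 (loop legs) and y=48 at z=104: print HSV along mould x
h=cv2.cvtColor(w,cv2.COLOR_RGB2HSV)
for y in(48,61,64,67):
    print(y,[(x,*h[tuple(np.round(proj(c,M(x,y,104),True)).astype(int)[::-1])].tolist()) for x in range(-60,12,3)])
E
```

```text
[494.   95.6 235.2] 23.05
dot ([251, 135, 8, 7, 44], [254.75, 137.8]) [  9.7  48.1 126. ]
dot ([251, 173, 8, 7, 40], [254.62, 175.95]) [ 43.6  48.  126. ]
blue [-10.7  27.6] [107.8  68.1] ((48.55000305175781, 47.849998474121094), (40.5, 118.5), 90.0)
red ([240, 60, 31, 50, 1036], [254.58, 91.65]) [-29.6  48.  150. ] top row pt [-51.6  48.  172. ] bottom [-13.7  47.9 105. ]
48 [(-60, 105, 13, 117), (-57, 115, 13, 115), (-54, 123, 14, 178), (-51, 132, 18, 207), (-48, 125, 15, 200), (-45, 0, 227, 138), (-42, 1, 232, 144), (-39, 1, 222, 145), (-36, 0, 224, 147), (-33, 1, 229, 148), (-30, 1, 234, 146), (-27, 0, 233, 150), (-24, 1, 228, 149), (-21, 0, 226, 147), (-18, 1, 234, 228), (-15, 2, 243, 235), (-12, 169, 36, 193), (-9, 114, 69, 177), (-6, 107, 196, 121), (-3, 108, 194, 117), (0, 107, 195, 106), (3, 128, 33, 31), (6, 110, 40, 19), (9, 128, 16, 63)]
61 [(-60, 114, 13, 95), (-57, 116, 19, 96), (-54, 150, 12, 107), (-51, 136, 15, 191), (-48, 164, 27, 182), (-45, 179, 121, 95), (-42, 0, 105, 102), (-39, 173, 41, 80), (-36, 178, 84, 82), (-33, 0, 105, 90), (-30, 179, 109, 112), (-27, 1, 
[... 539 characters left out ...]
02), (-18, 127, 16, 202), (-15, 133, 13, 229), (-12, 129, 20, 208), (-9, 108, 186, 215), (-6, 107, 200, 207), (-3, 108, 194, 150), (0, 107, 205, 149), (3, 107, 200, 149), (6, 107, 197, 150), (9, 108, 195, 150)]
67 [(-60, 35, 6, 250), (-57, 26, 8, 248), (-54, 26, 29, 192), (-51, 130, 10, 238), (-48, 130, 10, 230), (-45, 129, 17, 199), (-42, 134, 16, 205), (-39, 133, 15, 199), (-36, 134, 16, 171), (-33, 132, 9, 137), (-30, 138, 9, 137), (-27, 144, 8, 168), (-24, 138, 7, 177), (-21, 165, 3, 177), (-18, 165, 6, 177), (-15, 6, 6, 203), (-12, 111, 26, 168), (-9, 107, 200, 221), (-6, 107, 197, 150), (-3, 108, 197, 150), (0, 108, 193, 149), (3, 108, 198, 148), (6, 107, 202, 148), (9, 107, 199, 150)]
```

The loop bar is down on the strap at about x = -48 mm in the strap frame, inside the window. Next I close the lever from the stud side.

```bash
cat > seq.py <<'E'
from h import *
Rd=tp((0,0,0),MY+180)[1]
def K(phi,r_=56):
    return M(-52-r_*np.cos(phi)+5*np.sin(phi)+11,48,105+r_*np.sin(phi)+5*np.cos(phi))
E
python3 - <<'E'
from seq import *
plan([(M(25,48,180),Rd,-1,3),(M(22,48,159),Rd,-1,2)]+[(M(x+11,48,159),Rd,-1,1) for x in(-4,-16,-26,-35,-41)])
E
```

```text
x3: 0.075, 0, 0.1375, 0, 0, 0, -1
x2: 0.0825, 0, 0.19, 0, 0, 0, -1
x1: 0.12, 0, 0.19, 0, 0, 0, -1
x1: 0.15, 0, 0.19, 0, 0, 0, -1
x1: 0.175, 0, 0.19, 0, 0, 0, -1
x1: 0.1975, 0, 0.19, 0, 0, 0, -1
x1: 0.2125, 0, 0.19, 0, 0, 0, -1
rows 10
```

>>> carry_out(increments=[0.075, 0, 0.1375, 0, 0, 0, -1, 0.075, 0, 0.1375, 0, 0, 0, -1, 0.075, 0, 0.1375, 0, 0, 0, -1, 0.0825, 0, 0.19, 0, 0, 0, -1, 0.0825, 0, 0.19, 0, 0, 0, -1, 0.12, 0, 0.19, 0, 0, 0, -1, 0.15, 0, 0.19, 0, 0, 0, -1, 0.175, 0, 0.19, 0, 0, 0, -1, 0.1975, 0, 0.19, 0, 0, 0, -1, 0.2125, 0, 0.19, 0, 0, 0, -1])

```text
time: 24.35
tool_pos: [506.6, 179.5, 159.0]
tcp_rot: [180.0, 0.0, 81.4]
ft_force: [-0.3, -1.2, 0.4]
finger_gap: 0.0
grip_force: 0.7
```

```bash
python3 - <<'E'
from seq import *
s=sense();print(RM.inv().apply(s["tool_pos"]-OM),s["ft_force"])
plan([(K(f),Rd,-1,1) for f in(1.57,1.47,1.37,1.27,1.17,1.07,.97,.87,.78,.7)])
E
```

```text
[-30.74049152  47.89994221 158.98289624] [-0.25145898 -1.17408828  0.35988795]
x1: 0.0151, 0, -0.005, 0, 0, 0, -1
x1: 0.0292, 0, -0.0056, 0, 0, 0, -1
x1: 0.0432, 0, -0.0047, 0, 0, 0, -1
x1: 0.0571, 0, -0.0025, 0, 0, 0, -1
x1: 0.0706, 0, 0.0012, 0, 0, 0, -1
x1: 0.0838, 0, 0.0062, 0, 0, 0, -1
x1: 0.0963, 0, 0.0124, 0, 0, 0, -1
x1: 0.1082, 0, 0.0199, 0, 0, 0, -1
x1: 0.1182, 0, 0.0276, 0, 0, 0, -1
x1: 0.1265, 0, 0.0352, 0, 0, 0, -1
rows 10
```

>>> carry_out(increments=[0.0151, 0, -0.005, 0, 0, 0, -1, 0.0292, 0, -0.0056, 0, 0, 0, -1, 0.0432, 0, -0.0047, 0, 0, 0, -1, 0.0571, 0, -0.0025, 0, 0, 0, -1, 0.0706, 0, 0.0012, 0, 0, 0, -1, 0.0838, 0, 0.0062, 0, 0, 0, -1, 0.0963, 0, 0.0124, 0, 0, 0, -1, 0.1082, 0, 0.0199, 0, 0, 0, -1, 0.1182, 0, 0.0276, 0, 0, 0, -1, 0.1265, 0, 0.0352, 0, 0, 0, -1])

```text
time: 25.6
tool_pos: [514.2, 229.2, 144.8]
tcp_rot: [180.0, -0.0, 81.4]
ft_force: [-1.7, -1.2, 2.0]
finger_gap: 0.0
grip_force: 1.4
```

```bash
python3 - <<'E'
from seq import *
s=sense();print(RM.inv().apply(s["tool_pos"]-OM),s["ft_force"])
plan([(K(f),Rd,-1,1) for f in(.6,.5,.4,.3,.22,.15,.08,.02,-.02,-.02)])
E
```

```text
[-81.05680615  47.99897581 144.84270772] [-1.72091264 -1.1758197   2.02603705]
x1: 0.0095, 0, 0.0104, 0, 0, 0, -1
x1: 0.0179, 0, 0.0217, 0, 0, 0, -1
x1: 0.0251, 0, 0.0337, 0, 0, 0, -1
x1: 0.0311, 0, 0.0465, 0, 0, 0, -1
x1: 0.0349, 0, 0.057, 0, 0, 0, -1
x1: 0.0376, 0, 0.0665, 0, 0, 0, -1
x1: 0.0396, 0, 0.0761, 0, 0, 0, -1
x1: 0.0407, 0, 0.0845, 0, 0, 0, -1
x1: 0.0412, 0, 0.0901, 0, 0, 0, -1
x1: 0.0412, 0, 0.0901, 0, 0, 0, -1
rows 10
```

>>> carry_out(increments=[0.0095, 0, 0.0104, 0, 0, 0, -1, 0.0179, 0, 0.0217, 0, 0, 0, -1, 0.0251, 0, 0.0337, 0, 0, 0, -1, 0.0311, 0, 0.0465, 0, 0, 0, -1, 0.0349, 0, 0.057, 0, 0, 0, -1, 0.0376, 0, 0.0665, 0, 0, 0, -1, 0.0396, 0, 0.0761, 0, 0, 0, -1, 0.0407, 0, 0.0845, 0, 0, 0, -1, 0.0412, 0, 0.0901, 0, 0, 0, -1, 0.0412, 0, 0.0901, 0, 0, 0, -1])

```text
time: 26.85
tool_pos: [516.7, 244.9, 110.0]
tcp_rot: [180.0, 0.0, 81.4]
ft_force: [-4.4, -2.0, 10.8]
finger_gap: 0.3
grip_force: 5.3
```

```bash
python3 - <<'E'
from seq import *
s=sense();print(RM.inv().apply(s["tool_pos"]-OM),s["ft_force"])
q=M(-97.05,48,108.86);p,_=getcmd();print(RM.inv().apply(p-OM))
plan([(p+[0,0,-2],Rd,-1,4),(p+[0,0,60],Rd,-1,2),(M(55,48,235),Rd,-1,4)])
E
```

```text
[-96.91664883  48.14896422 109.97271467] [-4.43048588 -2.04129631 10.79681443]
[-97.076  47.989 108.866]
x4: 0, -0, 0.005, 0, 0, 0, -1
x2: 0, 0, -0.15, 0, 0, 0, -1
x4: -0.3802, 0, -0.3153, 0, 0, 0, -1
rows 10
```

>>> carry_out(increments=[0, 0, 0.005, 0, 0, 0, -1, 0, 0, 0.005, 0, 0, 0, -1, 0, 0, 0.005, 0, 0, 0, -1, 0, 0, -0.15, 0, 0, 0, -1, 0, 0, -0.15, 0, 0, 0, -1, -0.3802, 0, -0.3153, 0, 0, 0, -1, -0.3802, 0, -0.3153, 0, 0, 0, -1, -0.3802, 0, -0.3153, 0, 0, 0, -1, -0.3802, 0, -0.3153, 0, 0, 0, -1, -0.3802, 0, -0.3153, 0, 0, 0, -1])

```text
time: 28.1
tool_pos: [493.5, 94.9, 234.1]
tcp_rot: [-180.0, -0.0, 81.4]
ft_force: [-0.6, -0.6, 0.6]
finger_gap: -0.3
grip_force: 0.0
```

```bash
python3 strap.py; python3 - <<'E'
from h import *
w=np.load("wl.npy");c=viewer.get_calibration("wrist");h=cv2.cvtColor(w,cv2.COLOR_RGB2HSV)
for y in(48,64,-48,-32):
    print(y,[(x,*h[tuple(np.round(proj(c,M(x,y,104),True)).astype(int)[::-1])].tolist()) for x in range(-76,0,4)])
E
```

```text
[493.5  94.9 234.1] 28.1
dot ([252, 133, 7, 7, 43], [255.12, 135.88]) [  8.6  48.  126. ]
dot ([252, 171, 7, 7, 40], [255.2, 174.08]) [ 42.4  48.1 126. ]
blue [-31.3  36. ] [-23.9  59.9] ((-27.599998474121094, 47.95000076293945), (23.900001525878906, 7.399999618530273), 90.0)
blue [-18.3  27.7] [105.8  68.3] ((43.75, 48.0), (40.60000228881836, 124.10000610351562), 90.0)
red ([243, 0, 26, 73, 1336], [255.0, 28.44]) [-77.7  48.  150. ] top row pt [-93.9  48.1 172. ] bottom [-46.8  48.  105. ]
48 [(-76, 1, 221, 172), (-72, 1, 231, 170), (-68, 1, 237, 172), (-64, 168, 20, 64), (-60, 114, 11, 118), (-56, 114, 12, 107), (-52, 131, 8, 242), (-48, 111, 15, 118), (-44, 115, 13, 122), (-40, 110, 13, 120), (-36, 111, 15, 120), (-32, 111, 111, 122), (-28, 108, 193, 127), (-24, 110, 145, 201), (-20, 113, 98, 210), (-16, 108, 195, 209), (-12, 108, 196, 180), (-8, 107, 200, 184), (-4, 108, 203, 118)]
64 [(-76, 26, 32, 193), (-72, 143, 6, 159), (-68, 131, 15, 132), (-64, 130, 10, 234), (-60, 134, 12, 230), (-56, 132, 17, 198), (-52, 135, 8, 241), (-48, 131, 18, 221), (-44, 132, 11, 233), (-40, 129, 
[... 293 characters left out ...]
, 75), (-56, 120, 7, 76), (-52, 130, 15, 155), (-48, 140, 12, 66), (-44, 120, 10, 76), (-40, 114, 16, 79), (-36, 128, 13, 77), (-32, 135, 15, 102), (-28, 110, 148, 107), (-24, 107, 198, 126), (-20, 107, 198, 139), (-16, 107, 198, 138), (-12, 107, 195, 136), (-8, 108, 199, 142), (-4, 108, 196, 143)]
-32 [(-76, 27, 30, 190), (-72, 128, 18, 111), (-68, 128, 14, 149), (-64, 126, 17, 148), (-60, 130, 16, 145), (-56, 131, 15, 135), (-52, 126, 10, 128), (-48, 130, 18, 126), (-44, 127, 17, 135), (-40, 128, 17, 164), (-36, 130, 14, 159), (-32, 129, 15, 166), (-28, 129, 17, 108), (-24, 113, 14, 75), (-20, 110, 10, 74), (-16, 130, 10, 75), (-12, 108, 188, 133), (-8, 108, 195, 141), (-4, 107, 200, 140)]
```

```bash
python3 -c "
from bench import order
print(order.hand_in())"
```

```text
the job is handed in; nothing more can be done
None
```

The far-side strap is clamped and the job is handed in at about 28 s of the 69 s; the verdict was not shown. In the last camera check the strap lay level and pulled back to the stud's neck, the loop bar was on the eye side of the keeper, and the lever was flat.

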